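# Pack the last two belt pulleys in the tray, hub up and hub down

## Robot

A 7-joint arm with a two-finger parallel gripper is mounted at the origin on the work surface. World frame = base frame: x ahead of the robot, y to its left, z up, the work surface at z = 0. Lengths are in m, angles in rad, forces in N, time in s.
With the tool pointing down it reaches from about 0.4 to 0.85 m from the base axis. Payload 10.4 kg.
Tool frame: the origin (TCP) lies at the very end of the fingers, on their centre line; the grasp point (between the pads) lies r.hold_point_z behind it (r.hold_point_z is the distance from the TCP to the grasp point, in m); z points along the fingers, y is the direction in which the jaws open and shut (so a half turn about z gives the same grasp; the last joint's range is limited). The gripper opens to 87 mm and grips with 3 to 60 N. Pads are 19 mm wide; open, the fingers measure 117 mm over their backs; the gripper's body (75 mm by 190 mm) begins 51 mm behind the grasp point.
Start: joints at [-1.136, 0.332, -0.065, 1.46, 0.022, 1.35, -0.088], TCP at [0.276, 0.561, 0.198] pointing down, gripper open.
Joint ranges: [-2.6, 2.6], [-0.5, 2.12], [-1.47, 1.34], [0.16, 2.42], [-1.27, 4.41], [0.06, 2.06], [-2.6, 2.6]. Speed limits (rad/s): [2.22, 2.22, 2.79, 2.79, 3.14, 3.14, 3.14].

## Interface

Orientations are given as a unit quaternion [x, y, z, w].
In Python, from bench import r gives the robot as it stands.
- The arm moves only by the tool send_rows, never from a script. Its argument "commands" is a list of rows, each a list of 7 numbers: the shift along the world's x, y, z normalised to -1 to 1, where 1 is 0.03 m, then the turn, a rotation vector about the world's x, y, z normalised to -1 to 1, where 1 is 5 degrees, then the gripper command: -1 is fully open, 1 is shut, values between are in proportion. In form: [[tx, ty, tz, ax, ay, az, jaw], ...]. A call has 1 to 10 rows; each row shifts and turns the pose as measured when the row begins; what a row does not reach is not made up. A row lasts 1/12 s, in which the tool goes at most 41.7 mm and 7.16 degrees, less where a joint would pass 70% of its speed; a pose out of reach is approached as far as the arm can. A call with a number of a shift or a turn outside -1 to 1 is refused whole. A call with a gripper value outside its range is refused whole. The fingers move at their own pace and stop on an object; "grip_force" is the grip in N (left out, the last holds). Time passes only in rows, so rows that do not move let the fingers close. It gives the time, the measured TCP pose, the force and the opening at its end, in the units of the state.
- r.read_state(): the state, without advancing time (a new reading comes with each control period).
- r.camera(name): name is "scene" or "top" or "wrist"; returns the picture (420x560x3 uint8, blue, green, red); there is no depth.
- r.calibration(name): a dict with "K" (3x3 intrinsics, pixels), "R" (3x3) and "t" (3): a world point X has camera coordinates R X + t; the wrist camera has in their place "mount" (4x4, takes a point from camera to tool coordinates, whose origin is the TCP and whose axes are the flange's). Camera axes: x right, y down, z forward; pixel columns grow to the right and rows downward; lengths in m; the calibration is good to about 2 mm. A picture is of the moment at which its call begins: read the wrist's pose just before it. calibration takes no time and is no camera call.
- r.close_job(): hands the job in, once; it reports no verdict.
The state is a dict: "time": time; "joint_positions": joint angles; "joint_vel": joint speeds; "joint_torque": joint torques, N m; "ee_pos": TCP position; "eef_rot": TCP orientation; "ft_force": force on the tool from outside, world axes, zero at the start; "torque": the same for the moment, N m; "width": finger opening in m.
Only numpy, scipy, OpenCV 4.12 (cv2) and the standard library are available. Lean on these libraries where they do the work, as an engineer would, in place of code of your own. Each camera call takes 0.05 s, during which the arm holds its last target.

## Task

Finish packing the tray of belt pulleys for the hat-sewing machines; they go in alternately hub up and hub down so that the row packs tight under its lid. Set the loose hub-up pulley flat on the tray's floor in the empty place at the end of the row, then set the loose hub-down pulley over the gap, its hub down between the two hubs there and its rim resting level on top of both. Set them down without dropping them, and leave the pulleys already packed and the other things on the bench where they are.

Things in the scene. Friction and masses are not known exactly. Their poses are not given: they have to be found in the camera images.
- tray: Fixed plywood tray, green floor, 108 (x) by 238 (y) by 20 mm high; inside 90 by 220 mm, floor 8 mm above the bench. Origin: centre of underside, z up. The pulleys' row runs along y in the middle: hub-up ones at about y = -75 and -4 mm, a hub-down one over them at -39. Empty place at the +y end: about 80 mm long, between the middle pulley's rim and the end wall, centred at y = +70 mm.
- up_loose_center (a point): Aluminium hat-shaped V-belt pulley, 44 mm high: rim (disc 68 mm across, 16 mm thick) with a hub (26 mm across, 28 mm long) on one side, 0.17 kg, hub up: rim at the bottom, hub on top. Point on its axis half-way up, 22 mm above its lowest face. Loose on the bench, to go in the tray's empty place: then its point is 30 mm above the bench.
- down_loose_center (a point): Aluminium hat-shaped V-belt pulley, 44 mm high: rim (disc 68 mm across, 16 mm thick) with a hub (26 mm across, 28 mm long) on one side, 0.17 kg, hub down: hub at the bottom, rim on top. Point on its axis half-way up, 22 mm above its lowest face. Loose on the bench; goes on top, half-way between the middle pulley and the one just added, hub end on their rims, rim on their hubs: point then 46 mm above the bench.
- up_mid_center (a point): Aluminium hat-shaped V-belt pulley, 44 mm high: rim (disc 68 mm across, 16 mm thick) with a hub (26 mm across, 28 mm long) on one side, 0.17 kg, hub up: rim at the bottom, hub on top. Point on its axis half-way up, 22 mm above its lowest face. Already packed, in the middle of the tray.
- up_end_center (a point): Aluminium hat-shaped V-belt pulley, 44 mm high: rim (disc 68 mm across, 16 mm thick) with a hub (26 mm across, 28 mm long) on one side, 0.17 kg, hub up: rim at the bottom, hub on top. Point on its axis half-way up, 22 mm above its lowest face. Already packed, at the tray's -y end.
- down_packed_center (a point): Aluminium hat-shaped V-belt pulley, 44 mm high: rim (disc 68 mm across, 16 mm thick) with a hub (26 mm across, 28 mm long) on one side, 0.17 kg, hub down: hub at the bottom, rim on top. Point on its axis half-way up, 22 mm above its lowest face. Already packed, on top, its hub between the hubs of the end and middle pulleys.
- up_loose: The loose hub-up pulley again, as a whole: origin at the centre of its underside.
- down_loose: The loose hub-down pulley again, as a whole: origin at the centre of its hub's lower end.
- spool: Bystander: spool of blue thread, standing, 54 mm in diameter, 66 mm high; origin at the centre of its underside.
- tin: Bystander: round grey tin with a brass lid, 66 mm in diameter, 29 mm high; origin at the centre of its underside.
- screwdriver: Bystander: screwdriver lying on the bench, about 200 mm long, handle to its -x.
Not all that is in view belongs to the job. Leave any purple or red look-alike of the down_loose alone. Leave any black look-alike of the up_loose alone.

How it is judged:
On the way, in this order (a step that is already met when the one before it is completed fails the run):
1. the loose hub-up pulley lies flat on the tray's floor in the empty place at the end of the row (z of up_loose_center in the frame of tray between 0.026 and 0.033 m and x of up_loose_center in the frame of tray between -0.016 and 0.016 m and y of up_loose_center in the frame of tray between -0.11 and 0.11 m and angle between up_loose_center's own z axis and vertical below 0.07 rad and horizontal distance between up_loose_center and up_mid_center below 0.084 m), for 0.2 s.
2. the loose hub-down pulley sits level on top, its hub between the two hubs (z of down_loose_center in the frame of tray between 0.042 and 0.049 m and angle between down_loose_center's own z axis and vertical below 0.07 rad and horizontal distance between down_loose_center and up_mid_center below 0.044 m and horizontal distance between down_loose_center and up_loose_center below 0.044 m), for 0.2 s.
At the end, for the whole second after the job is handed in: All five pulleys at rest in one alternating row: hub-up ones flat on the tray floor within 16 mm of its centre line (last two within 84 mm), hub-down ones level on top, centres within 44 mm of both neighbours'; heights within 4 mm below, 3 above; tilt under 4 degrees (all of step 1 and all of step 2 and z of up_mid_center in the frame of tray between 0.026 and 0.033 m and x of up_mid_center in the frame of tray between -0.016 and 0.016 m and y of up_mid_center in the frame of tray between -0.11 and 0.11 m and angle between each of up_mid_center, up_end_center, down_packed_center's own z axis and vertical below 0.07 rad and z of up_end_center in the frame of tray between 0.026 and 0.033 m and x of up_end_center in the frame of tray between -0.016 and 0.016 m and y of up_end_center in the frame of tray between -0.11 and 0.11 m and z of down_packed_center in the frame of tray between 0.042 and 0.049 m and horizontal distance between down_packed_center and up_end_center below 0.044 m and horizontal distance between down_packed_center and up_mid_center below 0.044 m and linear speed of each of up_loose, down_loose below 0.02 m/s); the robot touches nothing.
It fails at once if a loose pulley is dropped (falls freely by more than about 20 mm) ((linear speed of up_loose above 0.6 m/s and contact force between the fingers and up_loose below 0.1 N) or (linear speed of down_loose above 0.6 m/s and contact force between the fingers and down_loose below 0.1 N)).
It fails at once if a pulley already packed is shifted by more than 15 mm (distance of any of up_mid_center, up_end_center, down_packed_center from where it was at the start of the episode above 0.015 m).
It fails at once if the spool, the tin or the screwdriver is shifted by more than 30 mm (distance of any of spool, tin, screwdriver from where it was at the start of the episode above 0.03 m).
It also fails if it takes over 64 s, if anything falls off the work surface, if the arm or the gripper's body presses on something with over 40 N, if the wrist force passes 120 N, or if a joint passes its speed limit or range.

## Working session

There is one attempt and no reset: what is moved stays moved. The work goes in short steps, Python scripts to look and compute and a tool call to move; the robot and the scene stay as the last step left them, time stands still between calls to the robot, and variables do not carry over. Pictures are saved under pics/ and viewed, and the job is handed in when it is done.

Besides the shell and the picture viewer there is one more tool, called after ">>>" by a JSON object that holds its "fn" and its "kwargs". send_rows: Moves the arm, as the interface text tells. Scaled input: -1 to 1 covers 0.03 m each way for a shift and 5 degrees each way for a turn. Its arguments: {"type":"object","properties":{"commands":{"type":"array"},"grip_force":{"type":"number"}},"required":["commands"]}

```bash
mkdir -p pics; ls
python3 - <<'E'
from bench import r
import cv2
s=r.read_state();print(s,r.hold_point_z)
for n in("scene","top"):
    cv2.imwrite(f"pics/{n}0.png",r.camera(n))
    print(n,r.calibration(n))
print(r.calibration("wrist"))
E
```

```text
pics
{'time': 0.0, 'joint_positions': array([-1.13560158,  0.33286615, -0.06470094,  1.46091898,  0.02163515,
        1.3499006 , -0.08851856]), 'joint_vel': array([ 6.26198746e-04, -1.19968878e-03,  8.52239576e-04,  1.63950427e-04,
       -7.04598672e-05, -1.06300094e-03,  1.48280734e-04]), 'joint_torque': array([-6.98119275e-04, -6.23236728e+01,  2.42525636e-02, -3.89907753e+01,
       -6.15328085e-02,  3.95387539e-02,  1.16516067e-04]), 'ee_pos': array([0.27606716, 0.56026522, 0.19676821]), 'eef_rot': array([ 2.26898593e-01,  9.73918139e-01, -6.89517529e-04, -1.10224875e-04]), 'ft_force': array([ 0.83723007, -0.23309397,  0.42598452]), 'torque': array([-0.00662963,  0.0277248 , -0.03261247]), 'width': 0.08697376073097794} 0.0187
scene {'K': array([[430.19626518,   0.        , 279.20583468],
       [  0.        , 430.19626518, 208.63212456],
       [  0.        ,   0.        ,   1.        ]]), 'R': array([[ 0.67000589,  0.7423515 ,  0.00252153],
       [ 0.58903755, -0.52955972, -0.61041073],
       [-0.45180403,  0.41046406, -0.79208104]]), 't': array([-0.45170516, -0.22585791,  1
[... 190 characters left out ...]
[-0.02667885, -0.99959843,  0.00955074],
       [-0.98258855,  0.02446514, -0.18417706],
       [ 0.18386944, -0.01429808, -0.98284668]]), 't': array([0.11259058, 0.54635541, 0.99145077])}
{'K': array([[342.77549321,   0.        , 278.56224037],
       [  0.        , 342.77549321, 211.76831931],
       [  0.        ,   0.        ,   1.        ]]), 'mount': array([[-1.76346942e-04, -9.61774077e-01, -2.73844105e-01,
         7.54112804e-02],
       [ 9.99999976e-01, -2.04144258e-04,  7.30113121e-05,
        -1.11871712e-04],
       [-1.26124089e-04, -2.73844085e-01,  9.61774090e-01,
        -1.87249323e-01],
       [ 0.00000000e+00,  0.00000000e+00,  0.00000000e+00,
         1.00000000e+00]])}
```

View pics/scene0.png

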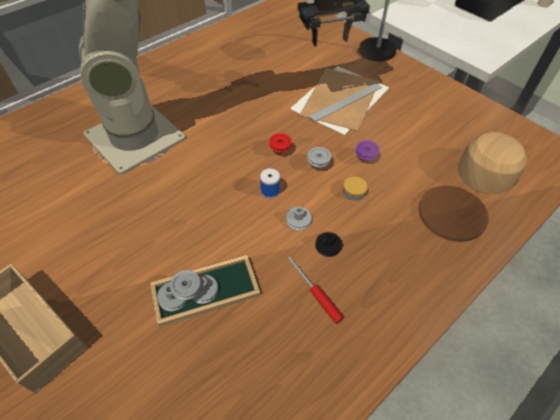

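View pics/top0.png

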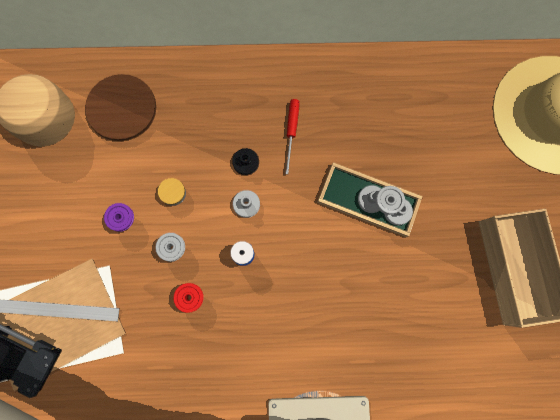

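```bash
cat > h.py <<'E'
import numpy as np,cv2
from bench import r
def ray(n,uv,z):
    c=r.calibration(n);R,t,K=c["R"],c["t"],c["K"]
    d=R.T@np.linalg.solve(K,[uv[0],uv[1],1.]);o=-R.T@t
    return o+d*(z-o[2])/d[2]
def proj(n,X):
    c=r.calibration(n);p=c["K"]@(c["R"]@np.asarray(X,float)+c["t"]);return p[:2]/p[2]
E
python3 - <<'E'
import cv2,numpy as np
t=cv2.imread("pics/top0.png");
a=cv2.resize(t[150:320,90:300],None,fx=3.6,fy=3.4,interpolation=2)[:590]
cv2.imwrite("pics/c1.png",cv2.resize(t[140:310,90:290],None,fx=3.5,fy=3.5,interpolation=2)[:600])
cv2.imwrite("pics/c2.png",cv2.resize(t[150:250,305:435],None,fx=6,fy=6,interpolation=2))
s=cv2.imread("pics/scene0.png");
cv2.imwrite("pics/c3.png",cv2.resize(s[125:265,235:395],None,fx=4,fy=4,interpolation=2))
E
```

```text
(no output)
```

View pics/c1.png

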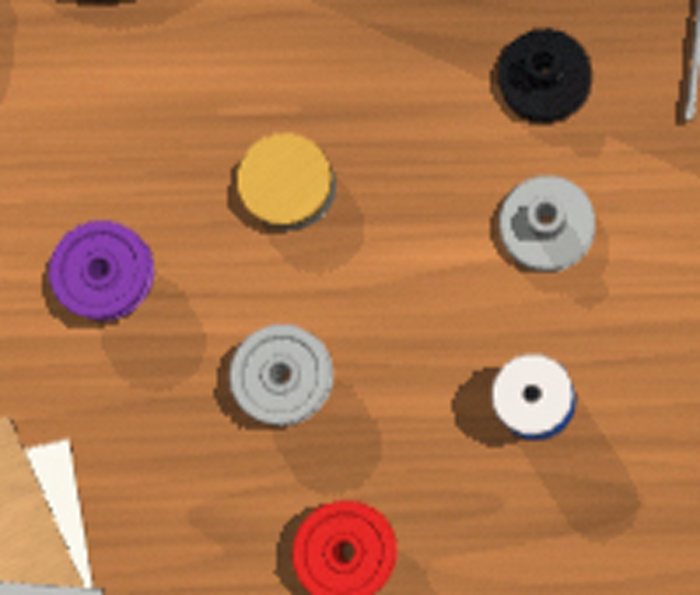

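View pics/c2.png

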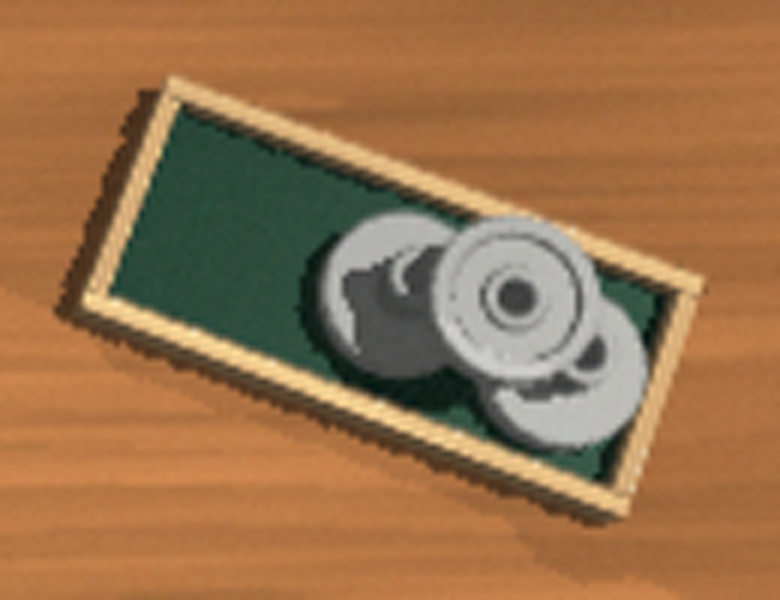

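View pics/c3.png

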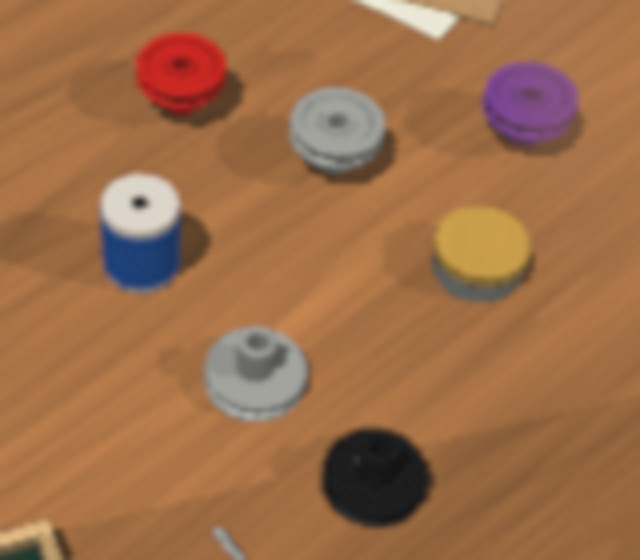

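The silver hub-up pulley at top-view (246,203), with its hub visible, is `up_loose`. The look-alike at (245,161) is black. The silver rim-on-top pulley at (170,247) is `down_loose`. The look-alikes at (118,217) and (188,297) are purple and red. The empty end of the tray is the left one, around (345,185).

Run:
```python
from h import *
t=cv2.imread("pics/top0.png");hsv=cv2.cvtColor(t,cv2.COLOR_BGR2HSV)
m=((hsv[...,1]<45)&(hsv[...,2]>60)).astype(np.uint8)
def ell(box):
    u0,v0,u1,v1=box;mm=np.zeros_like(m);mm[v0:v1,u0:u1]=m[v0:v1,u0:u1]
    mm=cv2.morphologyEx(mm,cv2.MORPH_OPEN,np.ones((3,3)))
    cs,_=cv2.findContours(mm,cv2.RETR_EXTERNAL,cv2.CHAIN_APPROX_NONE)
    c=cv2.convexHull(max(cs,key=cv2.contourArea));return cv2.minAreaRect(c),cv2.minEnclosingCircle(c)
for nm,b,z in(("up",(225,185,268,222),.012),("down",(150,228,190,268),.044)):
    e,c=ell(b);print(nm,e,c,ray("top",c[0],z), "diam",2*c[1]/435*(-( -1)))
    print(" rect-ctr",ray("top",e[0],z))
print("uphub",ray("top",(246.4,200.7),.044))
print("down center bore",ray("top",(90+281/3.5,140+374/3.5),.044))
# scene
print("scene up hub",ray("scene",(235+257/4,125+341/4),.044),"down",ray("scene",(235+338/4,125+120/4),.044), "up rim",ray("scene",(235+256/4,125+370/4),.016))
C=[np.array(p)/6+[305,150] for p in((170,77),(703,283),(627,517),(82,305))]
W=[ray("top",c,.02)[:2] for c in C];print(np.round(W,4))
print([round(float(np.linalg.norm(W[i]-W[(i+1)%4])),4) for i in range(4)])
ctr=np.mean(W,0);ydir=((W[0]+W[3])-(W[1]+W[2]));ydir/=np.linalg.norm(ydir)
print("tray",ctr,"ydir",ydir, "yaw",np.degrees(np.arctan2(-ydir[0],ydir[1])))
xd=np.array([ydir[1],-ydir[0]])
dp=ray("top",np.array((517,297))/6+[305,150],.068);q=dp[:2]-ctr;print("downpacked",dp,"tray",q@xd,q@ydir)
mr=ray("top",np.array((402,295))/6+[305,150],.024)
q=mr[:2]-ctr;print("mid rim",mr,"tray",q@xd,q@ydir)
for y in(.07,.033):print(y,ctr+ydir*y)
```

```text
up ((246.0, 203.5), (25.0, 26.0), 90.0) ((245.6858673095703, 203.47381591796875), 13.606904029846191) [0.57507136 0.15894736 0.012     ] diam 0.06256047829814342
 rect-ctr [0.57498552 0.15816711 0.012     ]
down ((170.0, 246.5), (27.0, 28.0), 90.0) ((170.0, 247.0), 14.560319900512695) [0.46787697 0.33819248 0.044     ] diam 0.0669439995425871
 rect-ctr [0.46906287 0.33821111 0.044     ]
uphub [0.57531541 0.15573772 0.044     ]
down center bore [0.4681984  0.33752349 0.044     ]
scene up hub [0.57742717 0.15714516 0.044     ] down [0.47169461 0.33869165 0.044     ] up rim [0.57965984 0.15562596 0.016     ]
[[ 0.6725 -0.0638]
 [ 0.5786 -0.2802]
 [ 0.482  -0.2403]
 [ 0.5756 -0.0222]]
[0.236, 0.1046, 0.2374, 0.1054]
tray [ 0.57716284 -0.15160561] ydir [0.39620396 0.91816253] yaw -23.341082851135358
downpacked [ 0.56468624 -0.18809509  0.068     ] tray 0.003001737032023101 -0.038446550629439566
mid rim [ 0.57575836 -0.15383443  0.024     ] tray -0.0004064676598149992 -0.0026028823838768877
0.07 [ 0.60489711 -0.08733423]
0.033 [ 0.59023757 -0.12130624]
```

>>> {"fn": "send_rows", "kwargs": {"commands": [[0.55, -0.75, 0, 0, 0, -0.97, 0], [0.55, -0.75, 0, 0, 0, -0.97, 0], [0.55, -0.75, 0, 0, 0, -0.97, 0], [0.55, -0.75, 0, 0, 0, -0.97, 0], [0.55, -0.75, 0, 0, 0, -0.97, 0], [0.55, -0.75, 0, 0, 0, -0.97, 0], [0.55, -0.75, 0, 0, 0, -0.97, 0], [0.55, -0.75, 0, 0, 0, -0.97, 0], [0.55, -0.75, 0, 0, 0, -0.97, 0], [0.55, -0.75, 0, 0, 0, -0.97, 0]], "grip_force": 25}}

```text
time: 0.93
ee_pos: [0.438, 0.3284, 0.1918]
eef_rot: [0.616, 0.788, -0.003, -0.004]
ft_force: [0.6, 0.3, 0.7]
width: 0.0442
```

>>> {"fn": "send_rows", "kwargs": {"commands": [[0.55, -0.68, -0.1, 0, 0, -0.93, 0], [0.55, -0.68, -0.1, 0, 0, -0.93, 0], [0.55, -0.68, -0.1, 0, 0, -0.93, 0], [0.55, -0.68, -0.1, 0, 0, -0.93, 0], [0.55, -0.68, -0.1, 0, 0, -0.93, 0], [0.55, -0.68, -0.1, 0, 0, -0.93, 0], [0.5, -0.68, -0.1, 0, 0, -0.93, 0], [0.3, -0.4, -0.1, 0, 0, -0.4, 0], [0, 0, 0, 0, 0, 0, 0], [0, 0, 0, 0, 0, 0, 0]]}}

```text
time: 1.77
ee_pos: [0.5672, 0.1572, 0.1642]
eef_rot: [0.834, 0.551, -0.004, -0.004]
ft_force: [-0.3, 1.0, -0.1]
width: 0.044
```

```bash
cat >> h.py <<'E'
from scipy.spatial.transform import Rotation as Ro
def go(target,yawdeg=None):
    """print needed move: world shift units, rotvec units to tool-down with jaw dir yawdeg"""
    s=r.read_state();d=(np.asarray(target)-s["ee_pos"])
    R=Ro.from_quat(s["eef_rot"]);
    print("pos",np.round(s["ee_pos"],4),"shift mm",np.round(d*1e3,1),"units",np.round(d/.03,2))
    if yawdeg is not None:
        a=np.radians((yawdeg+90)/2);T=Ro.from_quat([np.cos(a),np.sin(a),0,0])
        rv=np.degrees((T*R.inv()).as_rotvec());print("rot deg",np.round(rv,2),"units",np.round(rv/5,2))
    print("F",np.round(s["ft_force"],1),"w",round(float(s["width"]),4),"t",s["time"])
def wray(uv,z,s):
    c=r.calibration("wrist");K,M=c["K"],c["mount"];R=Ro.from_quat(s["eef_rot"]).as_matrix()
    o=R@M[:3,3]+s["ee_pos"];d=R@M[:3,:3]@np.linalg.solve(K,[uv[0],uv[1],1.])
    return o+d*(z-o[2])/d[2]
E
python3 - <<'E'
from h import *
go([.576,.157,.16],-23.3)
s=r.read_state();cv2.imwrite("pics/w1.png",r.camera("wrist"))
import pickle;pickle.dump(s,open("w1.pkl","wb"))
E
```

```text
pos [0.5672 0.1572 0.1642] shift mm [ 8.8 -0.2 -4.2] units [ 0.29 -0.01 -0.14]
rot deg [-0.09 -0.61 -0.21] units [-0.02 -0.12 -0.04]
F [-0.3  1.  -0.1] w 0.044 t 1.7667
```

View pics/w1.png

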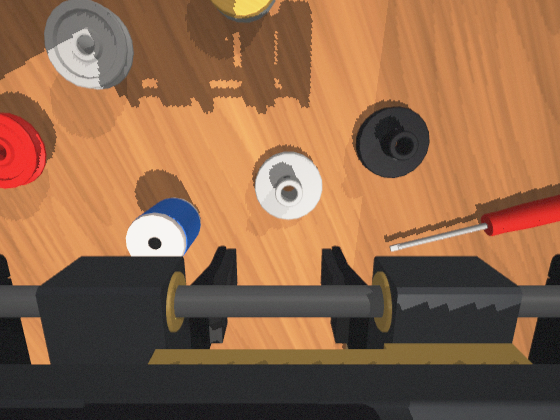

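The wrist view shows the `up_loose` hub top at about (289,192) and its rim centred at about (289,185). `down_loose` is at the upper left, with its hub or bore near (86,43).

Run:
```python
from h import *
import pickle;s=pickle.load(open("w1.pkl","rb"))
print(wray((289,192),.044,s),wray((288.5,185.5),.014,s), "down",wray((87,43),.044,s))
w=cv2.imread("pics/w1.png");cv2.imwrite("pics/w1c.png",cv2.resize(w[140:230,240:340],None,fx=6,fy=6))
```

```text
[0.57677025 0.15962003 0.044     ] [0.57675581 0.15947394 0.014     ] down [0.47221636 0.33999145 0.044     ]
```

View pics/w1c.png

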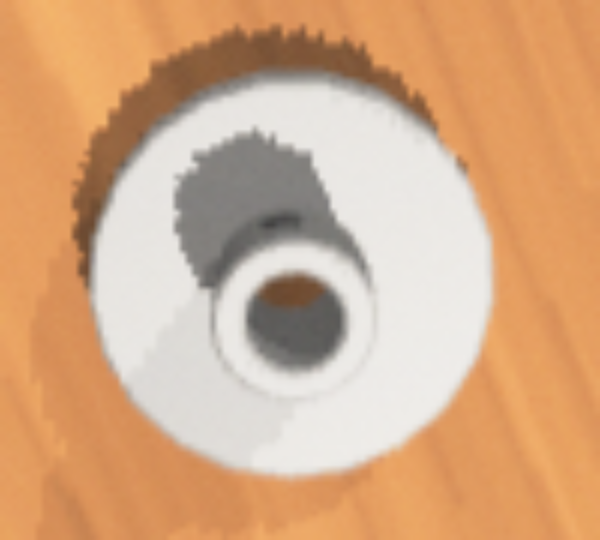

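>>> {"fn": "send_rows", "kwargs": {"commands": [[0.3, 0.03, 0, -0.02, -0.12, -0.04, 0], [0, 0, -0.6, 0, 0, 0, 0], [0, 0, -0.6, 0, 0, 0, 0], [0, 0, -0.6, 0, 0, 0, 0], [0, 0, -0.6, 0, 0, 0, 0], [0, 0, -0.6, 0, 0, 0, 0], [0, 0, -0.4, 0, 0, 0, 0], [0, 0, 0, 0, 0, 0, 0]]}}

```text
time: 2.48
ee_pos: [0.576, 0.1728, 0.0605]
eef_rot: [0.828, 0.56, 0.005, -0.001]
ft_force: [0.2, 0.8, 0.4]
width: 0.0434
```

Run:
```python
from h import *
go([.5765,.158,.022],-23.3)
```

```text
pos [0.576  0.1728 0.0605] shift mm [  0.5 -14.8 -38.5] units [ 0.02 -0.49 -1.28]
rot deg [-0.41  0.41 -1.45] units [-0.08  0.08 -0.29]
F [0.2 0.8 0.4] w 0.0434 t 2.4833
```

>>> {"fn": "send_rows", "kwargs": {"commands": [[0.02, -0.5, 0, -0.08, 0.08, -0.29, 0], [0, 0, 0, 0, 0, 0, 0], [0, 0, 0, 0, 0, 0, 0]]}}

```text
time: 2.73
ee_pos: [0.577, 0.1588, 0.0619]
eef_rot: [0.835, 0.55, 0.0, -0.0]
ft_force: [1.0, 0.3, 0.4]
width: 0.0432
```

Run:
```python
from h import *
go([.5765,.158,.022],-23.3)
```

```text
pos [0.577  0.1588 0.0619] shift mm [ -0.5  -0.8 -39.9] units [-0.02 -0.03 -1.33]
rot deg [-0.03  0.04 -0.09] units [-0.01  0.01 -0.02]
F [1.  0.3 0.4] w 0.0432 t 2.7333
```

>>> {"fn": "send_rows", "kwargs": {"commands": [[0, -0.03, -0.3, 0, 0, 0, 0], [0, 0, -0.3, 0, 0, 0, 0], [0, 0, -0.3, 0, 0, 0, 0], [0, 0, -0.2, 0, 0, 0, 0], [0, 0, 0, 0, 0, 0, 0]]}}

```text
time: 3.15
ee_pos: [0.5788, 0.1581, 0.0282]
eef_rot: [0.835, 0.55, 0.003, 0.0]
ft_force: [-0.7, 1.1, 0.0]
width: 0.0436
```

Run:
```python
from h import *
go([.5765,.158,.022],-23.3)
```

```text
pos [0.5788 0.1581 0.0282] shift mm [-2.3 -0.1 -6.2] units [-0.08 -0.   -0.21]
rot deg [-0.15  0.29 -0.07] units [-0.03  0.06 -0.01]
F [-0.7  1.1  0. ] w 0.0436 t 3.15
```

>>> {"fn": "send_rows", "kwargs": {"commands": [[-0.08, 0, -0.2, -0.03, 0.06, -0.01, 0], [0, 0, 0, 0, 0, 0, 0.0], [0, 0, 0, 0, 0, 0, 1], [0, 0, 0, 0, 0, 0, 1], [0, 0, 0, 0, 0, 0, 1], [0, 0, 0, 0, 0, 0, 1], [0, 0, 0, 0, 0, 0, 1]], "grip_force": 25}}

```text
time: 3.73
ee_pos: [0.576, 0.1584, 0.0213]
eef_rot: [0.835, 0.55, -0.001, -0.0]
ft_force: [-0.7, -0.8, 0.1]
width: 0.0178
```

Run:
```python
from h import *
go([.5765,.158,.1],-23.3)
s=r.read_state();cv2.imwrite("pics/w2.png",r.camera("wrist"))
```

```text
pos [0.576  0.1584 0.0213] shift mm [ 0.5 -0.4 78.7] units [ 0.02 -0.01  2.62]
rot deg [ 0.03 -0.07 -0.04] units [ 0.01 -0.01 -0.01]
F [-0.7 -0.8  0.1] w 0.0178 t 3.7333
```

View pics/w2.png

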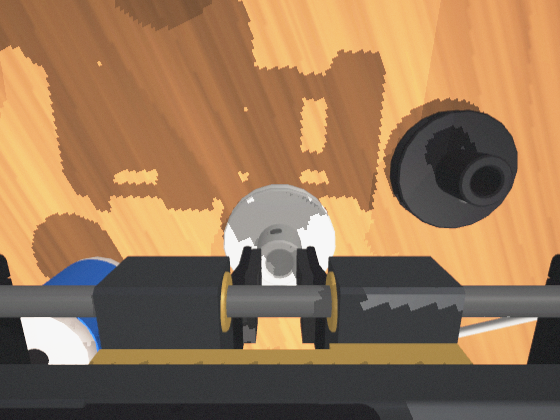

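Run:
```python
from h import *
s=r.read_state();c=r.calibration("wrist");K,M=c["K"],c["mount"];Mi=np.linalg.inv(M)
for p in([0,0,0],[0,0,-.0187],[.0095,.009,-.0187],[.0095,-.009,-.0187],[-.0095,.009,-.0187],[0,0,.0213-.044],[.013,0,.0213-.044],[-.013,0,.0213-.044]):
    q=K@(Mi@np.array(p+[1.]))[:3];print(p,q[:2]/q[2])
R=Ro.from_quat(s["eef_rot"]).as_matrix();print(R)
print(wray((279,262),.044,s),wray((280,238),.014,s),s["width"])
w=cv2.imread("pics/w2.png");cv2.imwrite("pics/w2c.png",cv2.resize(w[170:360,190:370],None,fx=3,fy=3))
```

```text
[0, 0, 0] [279.1550764  247.39166053]
[0, 0, -0.0187] [279.19000521 260.52389016]
[0.0095, 0.009, -0.0187] [296.32764907 243.84175891]
[0.0095, -0.009, -0.0187] [262.06533666 243.83908   ]
[-0.0095, 0.009, -0.0187] [295.83407575 276.74044679]
[0, 0, -0.022699999999999998] [279.19838857 263.67579175]
[0.013, 0, -0.022699999999999998] [279.20684936 240.28382058]
[-0.013, 0, -0.022699999999999998] [279.19025863 286.1530457 ]
[[ 3.94843765e-01  9.18747399e-01 -1.27173337e-03]
 [ 9.18747777e-01 -3.94844619e-01 -4.99951834e-04]
 [-9.61466526e-04 -9.70999345e-04 -9.99999066e-01]]
[0.57632913 0.15937981 0.044     ] [0.57772787 0.16113851 0.014     ] 0.013681088424647046
```

View pics/w2c.png

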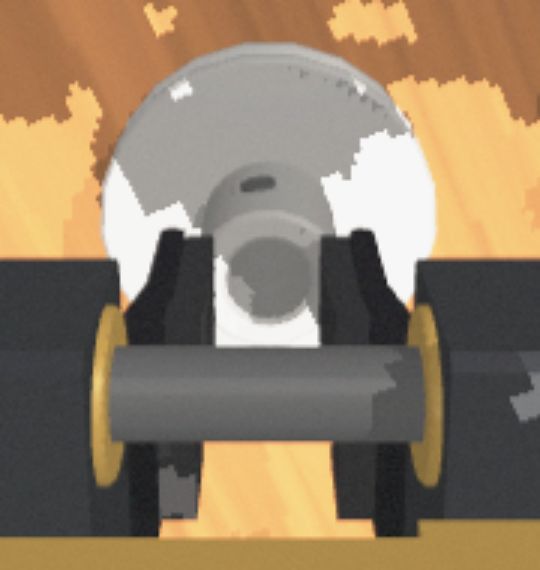

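>>> {"fn": "send_rows", "kwargs": {"commands": [[0, 0, 0, 0, 0, 0, 1]]}}

```text
time: 3.87
ee_pos: [0.5762, 0.1584, 0.0215]
eef_rot: [0.835, 0.55, -0.001, -0.0]
ft_force: [-0.1, 0.2, 0.2]
width: 0.0077
```

Run:
```python
from h import *
go([.5765,.158,.1],-23.3)
s=r.read_state();print(s["ft_force"],s["torque"]);cv2.imwrite("pics/w3.png",r.camera("wrist")[170:360,190:370].repeat(3,0).repeat(3,1))
cv2.imwrite("pics/s3.png",cv2.resize(r.camera("scene")[150:270,230:370],None,fx=5,fy=5))
```

```text
pos [0.5762 0.1584 0.0215] shift mm [ 0.3 -0.4 78.5] units [ 0.01 -0.01  2.62]
rot deg [ 0.02 -0.06 -0.04] units [ 0.   -0.01 -0.01]
F [-0.1  0.2  0.2] w 0.0077 t 3.8667
[-0.14826823  0.22505164  0.19312149] [-0.0669232   0.05522037 -0.00416185]
```

View pics/w3.png

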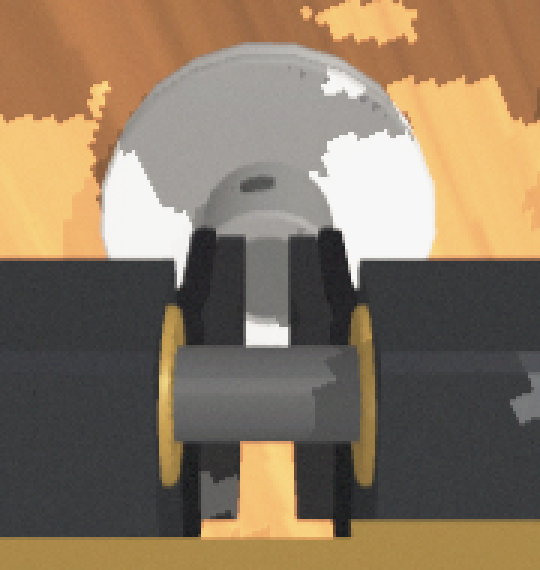

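View pics/s3.png

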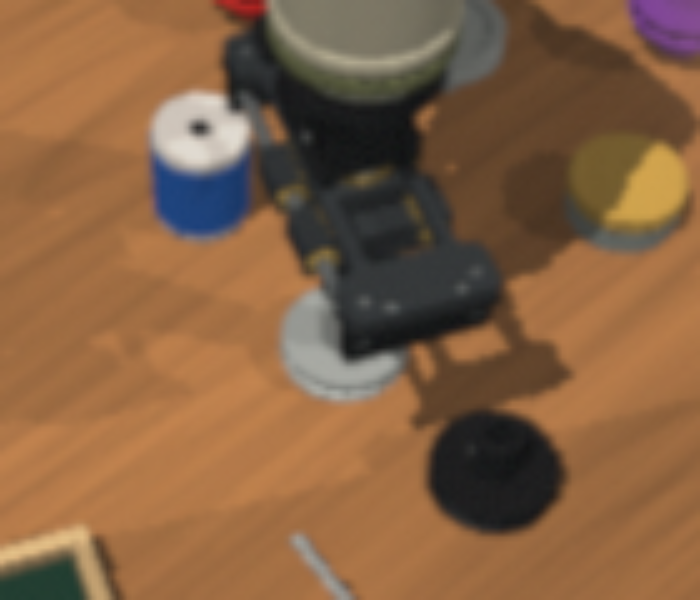

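The fingers passed over the hub without touching it: force stays near zero and the width keeps falling. The image suggests the fingertips end about 20 mm short of the reported TCP. I'll reopen and descend carefully.

>>> {"fn": "send_rows", "kwargs": {"commands": [[0, 0, 0, 0, 0, 0, 0], [0, 0, 0, 0, 0, 0, 0], [0, 0, 0, 0, 0, 0, 0], [0, 0, 0, 0, 0, 0, 0], [0, 0, 0, 0, 0, 0, 0], [0, 0, 0, 0, 0, 0, 0], [0, 0, 0, 0, 0, 0, 0], [0, 0, 0, 0, 0, 0, 0]]}}

```text
time: 4.63
ee_pos: [0.5762, 0.1584, 0.0215]
eef_rot: [0.835, 0.55, -0.0, -0.0]
ft_force: [-0.4, -0.4, -1.1]
width: 0.0416
```

Run:
```python
from h import *
go([.5765,.158,.02],-23.3)
cv2.imwrite("pics/w4.png",r.camera("wrist")[170:360,160:400].repeat(3,0).repeat(3,1))
cv2.imwrite("pics/t4.png",cv2.resize(r.camera("top")[130:280,170:320],None,fx=4,fy=4))
```

```text
pos [0.5762 0.1584 0.0215] shift mm [ 0.3 -0.4 -1.5] units [ 0.01 -0.01 -0.05]
rot deg [ 0.02 -0.05 -0.03] units [ 0.   -0.01 -0.01]
F [-0.4 -0.4 -1.1] w 0.0416 t 4.6333
```

View pics/w4.png

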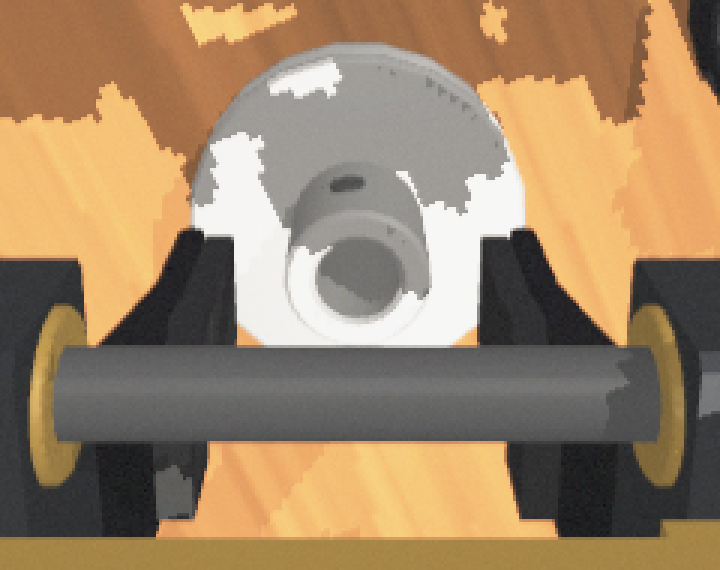

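View pics/t4.png

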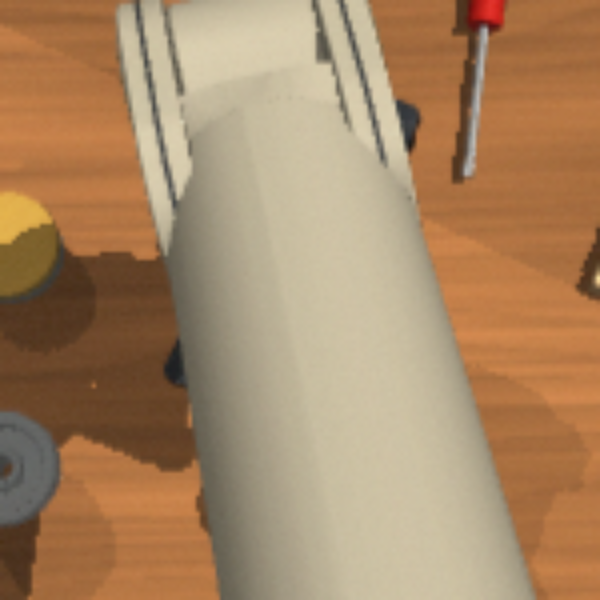

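>>> {"fn": "send_rows", "kwargs": {"commands": [[0, 0, -0.15, 0, 0, 0, 0], [0, 0, -0.15, 0, 0, 0, 0], [0, 0, 0, 0, 0, 0, 0]]}}

```text
time: 4.98
ee_pos: [0.5763, 0.1585, 0.0118]
eef_rot: [0.835, 0.55, -0.0, -0.0]
ft_force: [-0.5, 0.2, -0.5]
width: 0.0432
```

Run:
```python
from h import *
go([.5765,.158,.001],-23.3)
cv2.imwrite("pics/w5.png",r.camera("wrist")[170:360,160:400].repeat(3,0).repeat(3,1))
```

```text
pos [0.5763 0.1585 0.0118] shift mm [  0.2  -0.5 -10.8] units [ 0.01 -0.02 -0.36]
rot deg [ 0.01 -0.03 -0.04] units [ 0.   -0.01 -0.01]
F [-0.5  0.2 -0.5] w 0.0432 t 4.9833
```

View pics/w5.png

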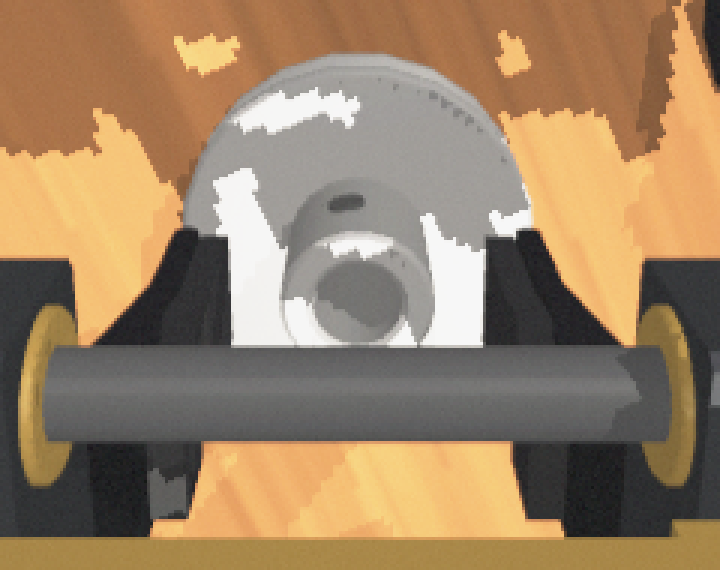

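>>> {"fn": "send_rows", "kwargs": {"commands": [[0, 0, -0.15, 0, 0, 0, 0], [0, 0, -0.1, 0, 0, 0, 0], [0, 0, 0, 0, 0, 0, 0]]}}

```text
time: 5.28
ee_pos: [0.5764, 0.1585, 0.0037]
eef_rot: [0.835, 0.55, -0.0, -0.0]
ft_force: [-0.3, -0.7, 0.4]
width: 0.0436
```

Run:
```python
from h import *
go([.5765,.158,.001],-23.3)
```

```text
pos [0.5764 0.1585 0.0037] shift mm [ 0.1 -0.5 -2.7] units [ 0.   -0.02 -0.09]
rot deg [ 0.01 -0.03 -0.04] units [ 0.   -0.01 -0.01]
F [-0.3 -0.7  0.4] w 0.0436 t 5.2833
```

>>> {"fn": "send_rows", "kwargs": {"commands": [[0, 0, -0.1, 0, 0, 0, 0.3], [0, 0, 0, 0, 0, 0, 0.6], [0, 0, 0, 0, 0, 0, 0.8], [0, 0, 0, 0, 0, 0, 0.8], [0, 0, 0, 0, 0, 0, 1], [0, 0, 0, 0, 0, 0, 1], [0, 0, 0, 0, 0, 0, 1], [0, 0, 0, 0, 0, 0, 1]]}}

```text
time: 5.95
ee_pos: [0.5762, 0.1583, 0.0]
eef_rot: [0.835, 0.55, -0.0, -0.0]
ft_force: [0.5, -0.0, -2.1]
width: 0.0251
```

Run:
```python
from h import *
go([.5765,.158,.08],-23.3)
cv2.imwrite("pics/w6.png",r.camera("wrist")[170:360,160:400].repeat(3,0).repeat(3,1))
```

```text
pos [0.5762 0.1583 0.    ] shift mm [ 0.3 -0.3 80. ] units [ 0.01 -0.01  2.67]
rot deg [ 0.03 -0.05 -0.03] units [ 0.01 -0.01 -0.01]
F [ 0.5 -0.  -2.1] w 0.0251 t 5.95
```

View pics/w6.png

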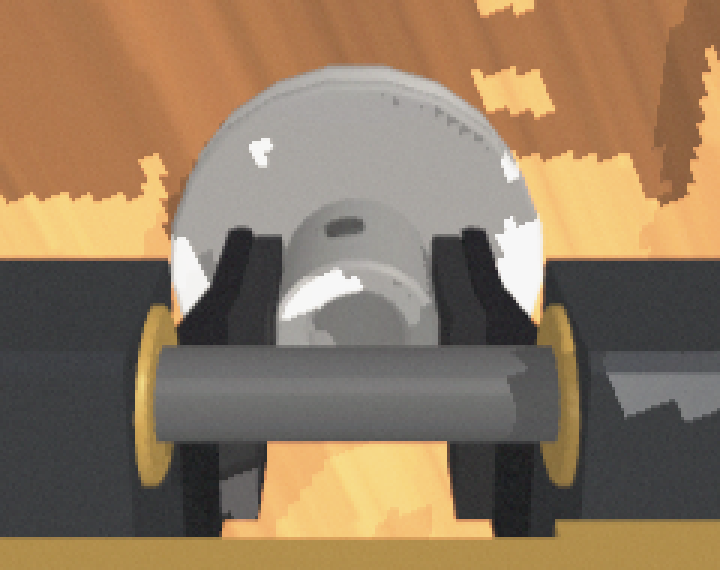

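>>> {"fn": "send_rows", "kwargs": {"commands": [[0, 0, 0.2, 0, 0, 0, 1], [0, 0, 0.5, 0, 0, 0, 1], [0, 0, 0.5, 0, 0, 0, 1], [0, 0, 0.5, 0, 0, 0, 1], [0, 0, 0.5, 0, 0, 0, 1], [0, 0, 0.5, 0, 0, 0, 1], [0, 0, 0.2, 0, 0, 0, 1], [0, 0, 0, 0, 0, 0, 1]]}}

```text
time: 6.67
ee_pos: [0.5737, 0.1573, 0.0915]
eef_rot: [0.835, 0.55, -0.003, -0.0]
ft_force: [-0.4, -0.0, -2.5]
width: 0.025
```

Run:
```python
from h import *
go([.605,-.087,.09],-23.3)
```

```text
pos [0.5737 0.1573 0.0915] shift mm [  31.3 -244.3   -1.5] units [ 1.04 -8.14 -0.05]
rot deg [ 0.12 -0.29 -0.01] units [ 0.02 -0.06 -0.  ]
F [-0.4 -0.  -2.5] w 0.025 t 6.6667
```

Lifted, and the force shows about the pulley's weight. Next I carry it toward the tray.

>>> {"fn": "send_rows", "kwargs": {"commands": [[0.07, -0.5, 0, 0, 0, 0, 1], [0.1, -0.7, 0, 0, 0, 0, 1], [0.1, -0.7, 0, 0, 0, 0, 1], [0.1, -0.7, 0, 0, 0, 0, 1], [0.1, -0.7, 0, 0, 0, 0, 1], [0.1, -0.7, 0, 0, 0, 0, 1], [0.1, -0.7, 0, 0, 0, 0, 1], [0.1, -0.7, 0, 0, 0, 0, 1], [0.05, -0.3, 0, 0, 0, 0, 1], [0, 0, 0, 0, 0, 0, 1]]}}

```text
time: 7.5
ee_pos: [0.5938, -0.0189, 0.0845]
eef_rot: [0.834, 0.552, -0.006, -0.003]
ft_force: [-0.6, -0.9, -2.8]
width: 0.0255
```

Run:
```python
from h import *
go([.605,-.087,.07],-23.3)
cv2.imwrite("pics/w7.png",r.camera("wrist"))
```

```text
pos [ 0.5938 -0.0189  0.0845] shift mm [ 11.2 -68.1 -14.5] units [ 0.37 -2.27 -0.48]
rot deg [ 0.15 -0.77 -0.3 ] units [ 0.03 -0.15 -0.06]
F [-0.6 -0.9 -2.8] w 0.0255 t 7.5
```

View pics/w7.png

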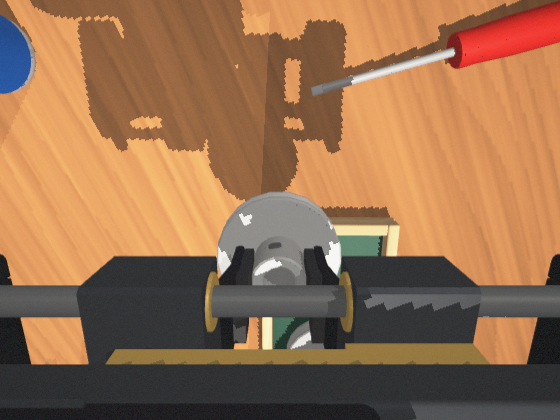

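>>> {"fn": "send_rows", "kwargs": {"commands": [[0.1, -0.6, 0, 0.03, -0.15, -0.06, 1], [0.1, -0.6, 0, 0, 0, 0, 1], [0.1, -0.6, 0, 0, 0, 0, 1], [0.07, -0.4, -0.1, 0, 0, 0, 1], [0, 0, 0, 0, 0, 0, 1], [0, 0, 0, 0, 0, 0, 1]]}}

```text
time: 8.05
ee_pos: [0.6047, -0.0738, 0.0788]
eef_rot: [0.832, 0.555, 0.0, -0.003]
ft_force: [-0.6, 1.2, -1.8]
width: 0.0256
```

Run:
```python
from h import *
go([.605,-.087,.07],-23.3)
```

```text
pos [ 0.6047 -0.0738  0.0788] shift mm [  0.3 -13.2  -8.8] units [ 0.01 -0.44 -0.29]
rot deg [-0.33 -0.19 -0.7 ] units [-0.07 -0.04 -0.14]
F [-0.6  1.2 -1.8] w 0.0256 t 8.05
```

>>> {"fn": "send_rows", "kwargs": {"commands": [[0.01, -0.42, -0.2, -0.07, -0.04, -0.14, 1], [0, 0, -0.3, 0, 0, 0, 1], [0, 0, -0.3, 0, 0, 0, 1], [0, 0, 0, 0, 0, 0, 1]]}}

```text
time: 8.38
ee_pos: [0.6049, -0.0826, 0.0518]
eef_rot: [0.834, 0.551, 0.0, -0.0]
ft_force: [0.1, 0.4, -2.9]
width: 0.0253
```

Run:
```python
from h import *
go([.605,-.087,.04],-23.3)
import pickle;pickle.dump(r.read_state(),open("w8.pkl","wb"))
cv2.imwrite("pics/w8.png",r.camera("wrist"))
t=r.camera("top");cv2.imwrite("pics/t8.png",cv2.resize(t[130:260,290:440],None,fx=4.5,fy=4.5))
t=r.camera("scene");cv2.imwrite("pics/s8.png",cv2.resize(t[230:340,130:280],None,fx=5,fy=5))
```

```text
pos [ 0.6049 -0.0826  0.0518] shift mm [  0.1  -4.4 -11.8] units [ 0.   -0.15 -0.39]
rot deg [-0.06 -0.   -0.19] units [-0.01 -0.   -0.04]
F [ 0.1  0.4 -2.9] w 0.0253 t 8.3833
```

View pics/w8.png

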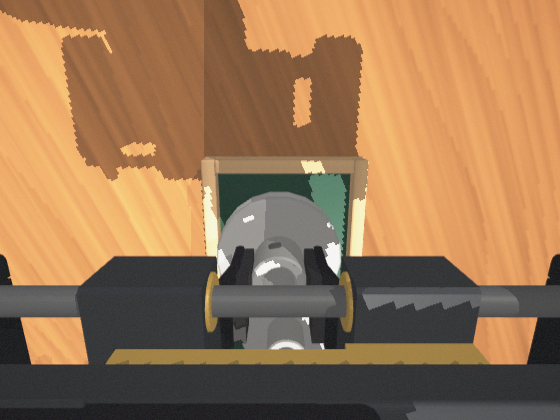

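View pics/s8.png

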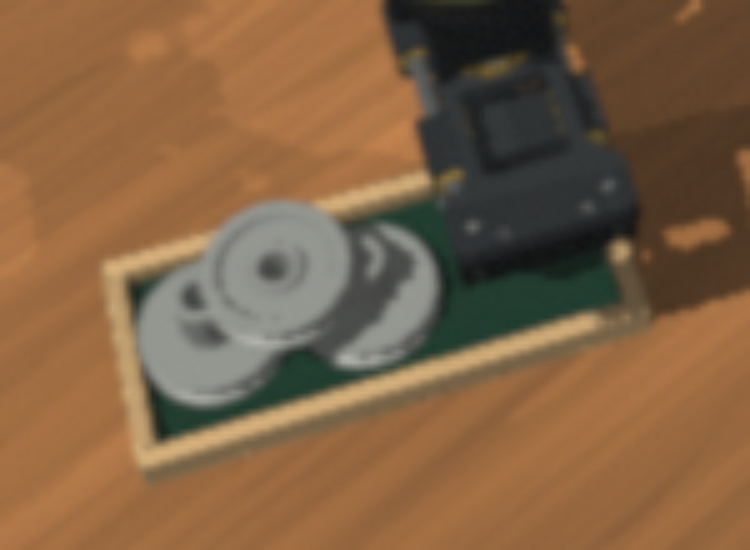

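View pics/t8.png

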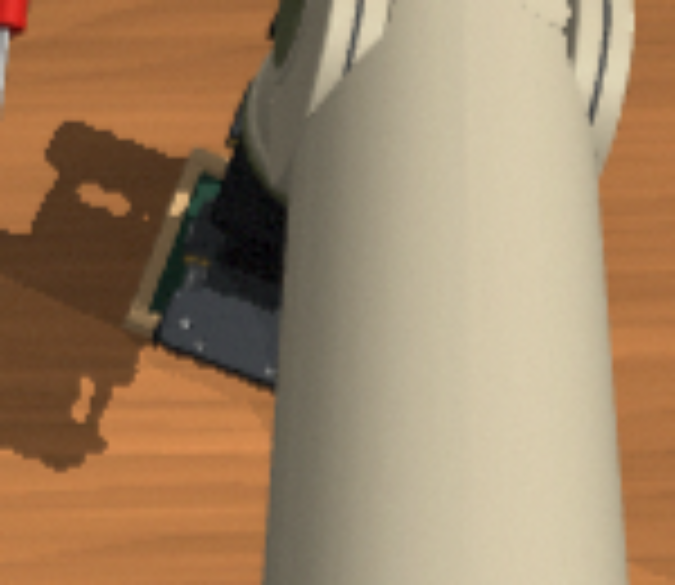

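Run:
```python
from h import *
import pickle;s=pickle.load(open("w8.pkl","rb"))
a=wray((202,159),.02,s);b=wray((367,158),.02,s);print(a,b,np.linalg.norm(a-b))
m=(a+b)[:2]/2;xd=(b-a)[:2];xd/=np.linalg.norm(xd);yd=np.array([-xd[1],xd[0]]);print("yaw",np.degrees(np.arctan2(xd[1],xd[0])))
print("place 70:",m-yd*(.119-.070)," 33:",m-yd*(.119-.033)," mid -4:",m-yd*.123)
```

```text
[ 0.57839736 -0.01953964  0.02      ] [ 0.67522568 -0.06017131  0.02      ] 0.10500788710771877
yaw -22.7641839805245
place 70: [ 0.6078515  -0.08503863]  33: [ 0.59353475 -0.11915652]  mid -4: [ 0.579218   -0.15327441]
```

>>> {"fn": "send_rows", "kwargs": {"commands": [[0.04, -0.12, -0.2, 0, 0, 0, 1], [0, 0, -0.25, 0, 0, 0, 1], [0, 0, -0.25, 0, 0, 0, 1], [0, 0, -0.2, 0, 0, 0, 1], [0, 0, 0, 0, 0, 0, 1], [0, 0, 0, 0, 0, 0, 1]]}}

```text
time: 9.03
ee_pos: [0.6081, -0.0863, 0.0247]
eef_rot: [0.834, 0.551, 0.002, 0.001]
ft_force: [0.0, 0.1, -1.6]
width: 0.025
```

Run:
```python
from h import *
go([.606,-.086,.009],-23.1)
```

```text
pos [ 0.6081 -0.0863  0.0247] shift mm [ -2.1   0.3 -15.7] units [-0.07  0.01 -0.52]
rot deg [-0.07  0.21 -0.02] units [-0.01  0.04 -0.  ]
F [ 0.   0.1 -1.6] w 0.025 t 9.0333
```

>>> {"fn": "send_rows", "kwargs": {"commands": [[-0.07, 0, -0.2, -0.01, 0.04, 0, 1], [0, 0, -0.15, 0, 0, 0, 1], [0, 0, -0.1, 0, 0, 0, 1], [0, 0, 0, 0, 0, 0, 1], [0, 0, 0, 0, 0, 0, 1]]}}

```text
time: 9.45
ee_pos: [0.6057, -0.0862, 0.0098]
eef_rot: [0.834, 0.551, 0.0, -0.0]
ft_force: [-0.7, -0.3, -1.9]
width: 0.0252
```

Run:
```python
from h import *
go([.606,-.086,.008],-23.1)
```

```text
pos [ 0.6057 -0.0862  0.0098] shift mm [ 0.3  0.2 -1.8] units [ 0.01  0.01 -0.06]
rot deg [-0.02 -0.01 -0.03] units [-0.   -0.   -0.01]
F [-0.7 -0.3 -1.9] w 0.0252 t 9.45
```

>>> {"fn": "send_rows", "kwargs": {"commands": [[0, 0, -0.08, 0, 0, 0, 1], [0, 0, 0, 0, 0, 0, 1], [0, 0, 0, 0, 0, 0, 1]]}}

```text
time: 9.7
ee_pos: [0.6066, -0.0863, 0.0084]
eef_rot: [0.834, 0.551, 0.001, 0.0]
ft_force: [0.5, 0.3, -1.4]
width: 0.0252
```

>>> {"fn": "send_rows", "kwargs": {"commands": [[-0.02, 0, -0.05, 0, 0, 0, 1], [0, 0, 0, 0, 0, 0, 1], [0, 0, 0, 0, 0, 0, 1]]}}

```text
time: 9.95
ee_pos: [0.6072, -0.0862, 0.0083]
eef_rot: [0.834, 0.551, 0.002, 0.001]
ft_force: [-0.3, 0.6, -1.9]
width: 0.0257
```

>>> {"fn": "send_rows", "kwargs": {"commands": [[0, 0, 0, 0, 0, 0, 0.3], [0, 0, 0, 0, 0, 0, 0], [0, 0, 0, 0, 0, 0, 0], [0, 0, 0, 0, 0, 0, 0], [0, 0, 0, 0, 0, 0, -0.1], [0, 0, 0, 0, 0, 0, -0.1]]}}

```text
time: 10.45
ee_pos: [0.6077, -0.0864, 0.0085]
eef_rot: [0.834, 0.551, 0.002, 0.001]
ft_force: [0.4, -0.6, 0.1]
width: 0.0463
```

>>> {"fn": "send_rows", "kwargs": {"commands": [[0, 0, 0.2, 0, 0, 0, -0.1], [0, 0, 0.4, 0, 0, 0, -0.1], [0, 0, 0.4, 0, 0, 0, -0.1], [0, 0, 0.5, 0, 0, 0, -0.1], [0, 0, 0.6, 0, 0, 0, -0.1], [0, 0, 0.6, 0, 0, 0, -0.5], [0, 0, 0.6, 0, 0, 0, -1], [0, 0, 0.6, 0, 0, 0, -1], [0, 0, 0.4, 0, 0, 0, -1], [0, 0, 0, 0, 0, 0, -1]]}}

```text
time: 11.28
ee_pos: [0.6079, -0.0875, 0.1544]
eef_rot: [0.835, 0.551, 0.005, 0.003]
ft_force: [0.3, 0.1, 0.6]
width: 0.0732
```

Run:
```python
from h import *
import pickle
go([.47,.339,.13],-23.1)
pickle.dump(r.read_state(),open("w9.pkl","wb"))
cv2.imwrite("pics/w9.png",r.camera("wrist"))
```

```text
pos [ 0.6079 -0.0875  0.1544] shift mm [-137.9  426.5  -24.4] units [-4.6  14.22 -0.81]
rot deg [-0.02  0.66  0.06] units [-0.    0.13  0.01]
F [0.3 0.1 0.6] w 0.0732 t 11.2833
```

View pics/w9.png

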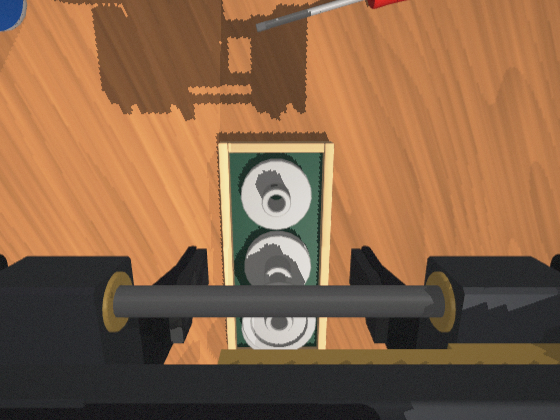

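`up_loose` sits upright in the tray's empty place, with its hub at (277,203) and its rim between the end wall and the middle pulley. The middle hub shows near (278,272).

Run:
```python
from h import *
import pickle;s=pickle.load(open("w9.pkl","rb"))
print("up hub",wray((276.5,202.5),.052,s),"up rim",wray((276.5,194.5),.022,s))
print("packed down",wray((278,322),.068,s),"mid rim left/right/top",wray((243,264),.022,s),wray((312,264),.022,s),wray((278,230),.024,s))
a=wray((218,143),.02,s);b=wray((334,143),.02,s);print(a,b,np.linalg.norm(a-b))
cv2.imwrite("pics/w9c.png",cv2.resize(cv2.imread("pics/w9.png")[130:290,210:345],None,fx=3.7,fy=3.7))
```

```text
up hub [ 0.6073748  -0.08578685  0.052     ] up rim [ 0.60762117 -0.08551099  0.022     ]
packed down [ 0.56576854 -0.18584661  0.068     ] mid rim left/right/top [ 0.54804868 -0.13825101  0.022     ] [ 0.61217246 -0.16603569  0.022     ] [ 0.59509392 -0.11833673  0.024     ]
[ 0.57711366 -0.01991022  0.02      ] [ 0.67558387 -0.06215043  0.02      ] 0.107147643639044
```

View pics/w9c.png

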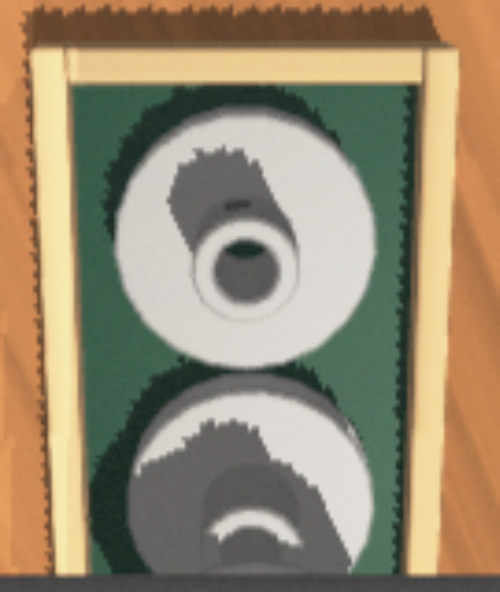

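Run:
```python
from h import *
import pickle;s=pickle.load(open("w9.pkl","rb"))
yd=np.array([.394,.919])
m=wray((277.6,236),.024,s)[:2]-.034*yd; u=wray((276.5,202.5),.052,s)[:2]
m2=wray((277.5,130+528/3.7),.052,s)  # bore/hub
print(m,u,np.linalg.norm(m-u),"half",(m+u)/2,m2)
```

```text
[ 0.57888756 -0.15514133] [ 0.6073748  -0.08578685] 0.07497710960721735 half [ 0.59313118 -0.12046409] [ 0.58179222 -0.14761899  0.052     ]
```

>>> {"fn": "send_rows", "kwargs": {"commands": [[-0.25, 0.8, 0, 0, 0.1, 0, -1], [-0.25, 0.8, 0, 0, 0, 0, -1], [-0.25, 0.8, 0, 0, 0, 0, -1], [-0.25, 0.8, 0, 0, 0, 0, -1], [-0.25, 0.8, 0, 0, 0, 0, -1], [-0.25, 0.8, 0, 0, 0, 0, -1], [-0.25, 0.8, 0, 0, 0, 0, -1], [-0.25, 0.8, 0, 0, 0, 0, -1], [-0.25, 0.8, 0, 0, 0, 0, -1], [0, 0, 0, 0, 0, 0, -1]]}}

```text
time: 12.17
ee_pos: [0.5311, 0.1339, 0.1491]
eef_rot: [0.836, 0.548, -0.003, 0.0]
ft_force: [-0.5, 0.6, -0.3]
width: 0.0868
```

Run:
```python
from h import *
import pickle
go([.4705,.339,.13],-23.1);print(r.read_state()["joint_positions"])
pickle.dump(r.read_state(),open("w10.pkl","wb"))
cv2.imwrite("pics/w10.png",r.camera("wrist"))
```

```text
pos [0.5311 0.1339 0.1491] shift mm [-60.6 205.1 -19.1] units [-2.02  6.84 -0.64]
rot deg [ 0.19 -0.24  0.39] units [ 0.04 -0.05  0.08]
F [-0.5  0.6 -0.3] w 0.0868 t 12.1667
[-0.6561203   0.19976282  0.36866271  1.74727153 -0.07432351  1.21351661
 -0.6778149 ]
```

View pics/w10.png

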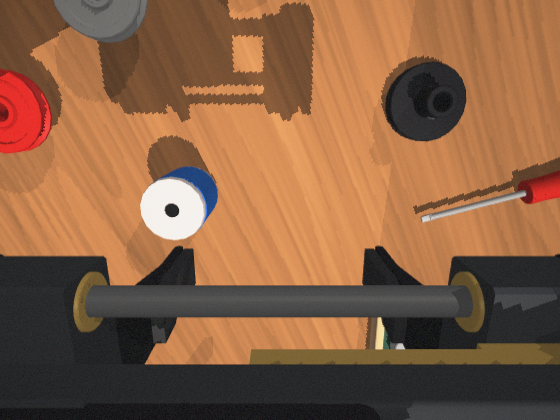

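>>> {"fn": "send_rows", "kwargs": {"commands": [[-0.25, 0.8, 0, 0.04, -0.05, 0.08, -1], [-0.25, 0.8, 0, 0, 0, 0, -1], [-0.25, 0.8, 0, 0, 0, 0, -1], [-0.25, 0.8, 0, 0, 0, 0, -1], [-0.25, 0.8, 0, 0, 0, 0, -1], [-0.25, 0.8, 0, 0, 0, 0, -1], [-0.2, 0.5, 0, 0, 0, 0, -1], [0, 0, 0, 0, 0, 0, -1], [0, 0, 0, 0, 0, 0, -1]]}}

```text
time: 12.97
ee_pos: [0.4801, 0.2848, 0.1453]
eef_rot: [0.838, 0.545, -0.003, 0.003]
ft_force: [0.8, -0.8, -0.7]
width: 0.0871
```

Run:
```python
from h import *
import pickle
go([.4705,.339,.13],-23.1)
pickle.dump(r.read_state(),open("w11.pkl","wb"))
cv2.imwrite("pics/w11.png",r.camera("wrist"))
```

```text
pos [0.4801 0.2848 0.1453] shift mm [ -9.6  54.2 -15.3] units [-0.32  1.81 -0.51]
rot deg [ 0.47 -0.12  0.82] units [ 0.09 -0.02  0.16]
F [ 0.8 -0.8 -0.7] w 0.0871 t 12.9667
```

View pics/w11.png

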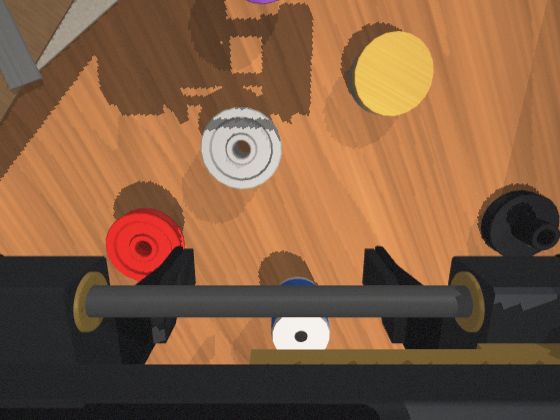

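`down_loose` is the silver one at about (241,148), rim up. Red is at (144,246), purple is at the top edge, and the tin is at (394,73).

Run:
```python
from h import *
import pickle
s=pickle.load(open("w11.pkl","rb"));print(wray((241.5,148.5),.044,s))
for nm,uv,z in(("spool",(301,335),.066),("red",(144,243),.044)):print(nm,wray(uv,z,s))
```

```text
[0.47063444 0.34008903 0.044     ]
spool [0.45058655 0.1690151  0.066     ]
red [0.35403569 0.29988163 0.044     ]
```

>>> {"fn": "send_rows", "kwargs": {"commands": [[-0.16, 0.7, 0, 0.05, -0.02, 0.1, -1], [-0.16, 0.7, -0.1, 0.04, 0, 0.06, -1], [0, 0.4, -0.2, 0, 0, 0, -1], [0, 0, -0.2, 0, 0, 0, -1], [0, 0, 0, 0, 0, 0, -1], [0, 0, 0, 0, 0, 0, -1]]}}

```text
time: 13.52
ee_pos: [0.473, 0.3361, 0.1279]
eef_rot: [0.837, 0.548, -0.001, 0.001]
ft_force: [0.6, -0.0, 0.9]
width: 0.0871
```

Run:
```python
from h import *
go([.4705,.3395,.1],-23.1)
```

```text
pos [0.473  0.3361 0.1279] shift mm [ -2.5   3.4 -27.9] units [-0.08  0.11 -0.93]
rot deg [ 0.14 -0.01  0.45] units [ 0.03 -0.    0.09]
F [ 0.6 -0.   0.9] w 0.0871 t 13.5167
```

>>> {"fn": "send_rows", "kwargs": {"commands": [[-0.08, 0.12, -0.2, 0.03, 0, 0.09, -1], [0, 0, -0.4, 0, 0, 0, -1], [0, 0, -0.4, 0, 0, 0, -1], [0, 0, -0.4, 0, 0, 0, -1], [0, 0, -0.3, 0, 0, 0, -1], [0, 0, 0, 0, 0, 0, -1], [0, 0, 0, 0, 0, 0, -1]]}}

```text
time: 14.1
ee_pos: [0.4708, 0.3358, 0.07]
eef_rot: [0.835, 0.55, -0.001, 0.001]
ft_force: [-0.5, 0.8, 0.4]
width: 0.0873
```

Run:
```python
from h import *
import pickle
go([.4705,.3395,.03],-23.1)
pickle.dump(r.read_state(),open("w12.pkl","wb"))
cv2.imwrite("pics/w12.png",r.camera("wrist"))
```

```text
pos [0.4708 0.3358 0.07  ] shift mm [ -0.3   3.7 -40. ] units [-0.01  0.12 -1.33]
rot deg [ 0.13 -0.08  0.19] units [ 0.03 -0.02  0.04]
F [-0.5  0.8  0.4] w 0.0873 t 14.1
```

View pics/w12.png

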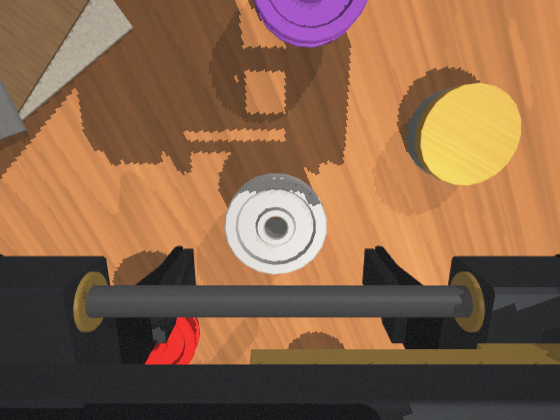

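Run:
```python
from h import *
import pickle
s=pickle.load(open("w12.pkl","rb"));print(wray((276,226),.044,s),wray((276,224),.044,s))
```

```text
[0.47069171 0.34070734 0.044     ] [0.471239   0.34197089 0.044     ]
```

>>> {"fn": "send_rows", "kwargs": {"commands": [[0, 0.14, -0.1, 0.03, -0.02, 0.04, -1], [0, 0, -0.3, 0, 0, 0, -1], [0, 0, -0.3, 0, 0, 0, -1], [0, 0, 0, 0, 0, 0, -1], [0, 0, 0, 0, 0, 0, -1]]}}

```text
time: 14.57
ee_pos: [0.4716, 0.3412, 0.0483]
eef_rot: [0.834, 0.551, 0.002, -0.0]
ft_force: [0.1, 0.5, 0.8]
width: 0.0869
```

Run:
```python
from h import *
go([.4705,.3395,.03],-23.1)
```

```text
pos [0.4716 0.3412 0.0483] shift mm [ -1.1  -1.7 -18.3] units [-0.04 -0.06 -0.61]
rot deg [-0.14  0.14 -0.04] units [-0.03  0.03 -0.01]
F [0.1 0.5 0.8] w 0.0869 t 14.5667
```

>>> {"fn": "send_rows", "kwargs": {"commands": [[-0.02, -0.02, -0.25, -0.03, 0.03, 0, -1], [0, 0, -0.25, 0, 0, 0, -1], [0, 0, -0.25, 0, 0, 0, -1], [0, 0, -0.25, 0, 0, 0, -1], [0, 0, 0, 0, 0, 0, -1], [0, 0, 0, 0, 0, 0, -1]]}}

```text
time: 15.07
ee_pos: [0.4707, 0.3403, 0.0147]
eef_rot: [0.834, 0.551, -0.001, 0.0]
ft_force: [0.4, -0.7, -0.3]
width: 0.0866
```

Run:
```python
from h import *
go([.471,.3405,.001],-23.1)
cv2.imwrite("pics/w13.png",r.camera("wrist"))
```

```text
pos [0.4707 0.3403 0.0147] shift mm [  0.3   0.2 -13.7] units [ 0.01  0.01 -0.46]
rot deg [ 0.05 -0.05 -0.04] units [ 0.01 -0.01 -0.01]
F [ 0.4 -0.7 -0.3] w 0.0866 t 15.0667
```

View pics/w13.png

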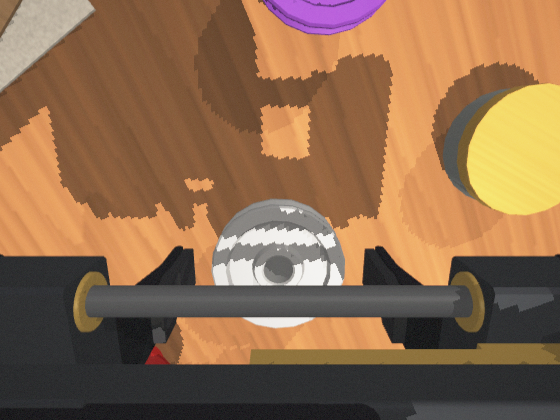

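>>> {"fn": "send_rows", "kwargs": {"commands": [[0, 0, -0.2, 0, 0, 0, -1], [0, 0, -0.2, 0, 0, 0, -1], [0, 0, -0.08, 0, 0, 0, -1], [0, 0, 0, 0, 0, 0, -1], [0, 0, 0, 0, 0, 0, -1]]}}

```text
time: 15.53
ee_pos: [0.471, 0.3405, -0.0007]
eef_rot: [0.834, 0.551, -0.0, 0.0]
ft_force: [-0.3, 0.3, 0.8]
width: 0.087
```

Run:
```python
from h import *
go([.471,.3405,.001],-23.1)
```

```text
pos [ 0.471   0.3405 -0.0007] shift mm [0.  0.  1.7] units [0.   0.   0.06]
rot deg [ 0.02 -0.02 -0.03] units [ 0.   -0.   -0.01]
F [-0.3  0.3  0.8] w 0.087 t 15.5333
```

>>> {"fn": "send_rows", "kwargs": {"commands": [[0, 0, 0, 0, 0, 0, -0.7], [0, 0, 0, 0, 0, 0, -0.6], [0, 0, 0, 0, 0, 0, -0.5], [0, 0, 0, 0, 0, 0, -0.4], [0, 0, 0, 0, 0, 0, 0], [0, 0, 0, 0, 0, 0, 0.5], [0, 0, 0, 0, 0, 0, 0.5], [0, 0, 0, 0, 0, 0, 0.5]], "grip_force": 25}}

```text
time: 16.2
ee_pos: [0.4711, 0.3408, -0.0001]
eef_rot: [0.834, 0.551, 0.0, -0.0]
ft_force: [-0.1, -0.1, -1.1]
width: 0.0675
```

Run:
```python
from h import *
go([.471,.3405,.001],-23.1)
cv2.imwrite("pics/w14.png",r.camera("wrist")[160:360,150:410].repeat(3,0).repeat(3,1))
```

```text
pos [ 4.711e-01  3.408e-01 -1.000e-04] shift mm [-0.1 -0.3  1.1] units [-0.   -0.01  0.04]
rot deg [-0.02  0.01 -0.04] units [-0.    0.   -0.01]
F [-0.1 -0.1 -1.1] w 0.0675 t 16.2
```

View pics/w14.png

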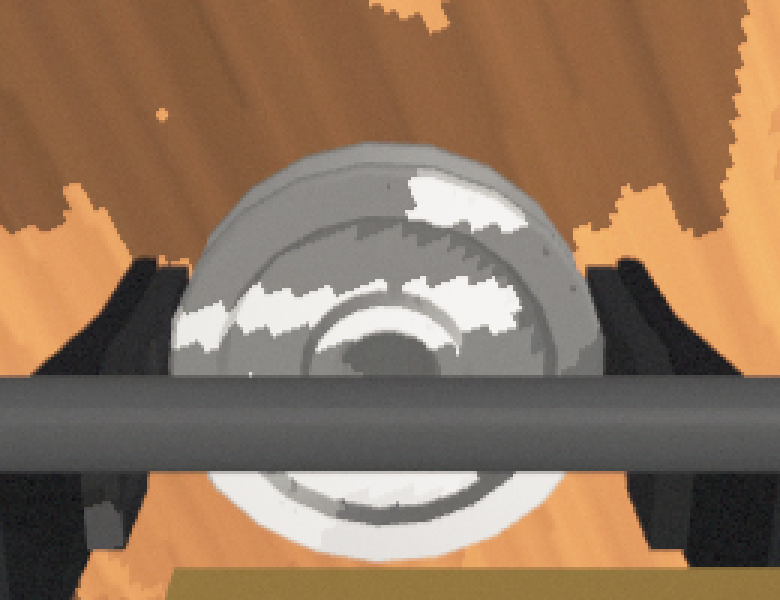

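Run:
```python
from h import *
s=r.read_state();print(wray((150+391/3,160+357/3),.044,s)-s["ee_pos"],s["ee_pos"])
```

```text
[0.00126742 0.0017223  0.04408972] [ 4.71161075e-01  3.40782838e-01 -8.97158712e-05]
```

>>> {"fn": "send_rows", "kwargs": {"commands": [[0, 0, 0.15, 0, 0, 0, 0.5], [0, 0, 0.3, 0, 0, 0, 0.5], [0, 0, 0.4, 0, 0, 0, 0.5], [0, 0, 0.5, 0, 0, 0, 0.5], [0, 0, 0.6, 0, 0, 0, 0.5], [0, 0, 0.6, 0, 0, 0, 0.5], [0, 0, 0.6, 0, 0, 0, 0.5], [0, 0, 0.4, 0, 0, 0, 0.5], [0, 0, 0.2, 0, 0, 0, 0.5], [0, 0, 0, 0, 0, 0, 0.5]]}}

```text
time: 17.08
ee_pos: [0.471, 0.3398, 0.126]
eef_rot: [0.834, 0.551, 0.002, -0.0]
ft_force: [0.6, 0.3, -1.2]
width: 0.0674
```

Run:
```python
from h import *
go([.593,-.12,.11],-23.1)
cv2.imwrite("pics/w15.png",r.camera("wrist"))
cv2.imwrite("pics/s15.png",cv2.resize(r.camera("scene")[60:240,180:380],None,fx=3.3,fy=3.3))
```

```text
pos [0.471  0.3398 0.126 ] shift mm [ 122.  -459.8  -16. ] units [  4.07 -15.33  -0.53]
rot deg [-0.12  0.14  0.02] units [-0.02  0.03  0.  ]
F [ 0.6  0.3 -1.2] w 0.0674 t 17.0833
```

View pics/w15.png

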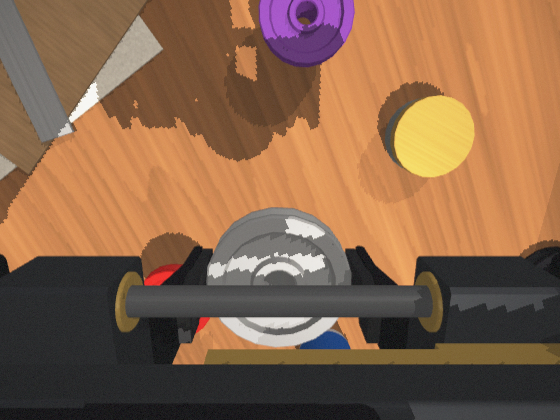

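View pics/s15.png

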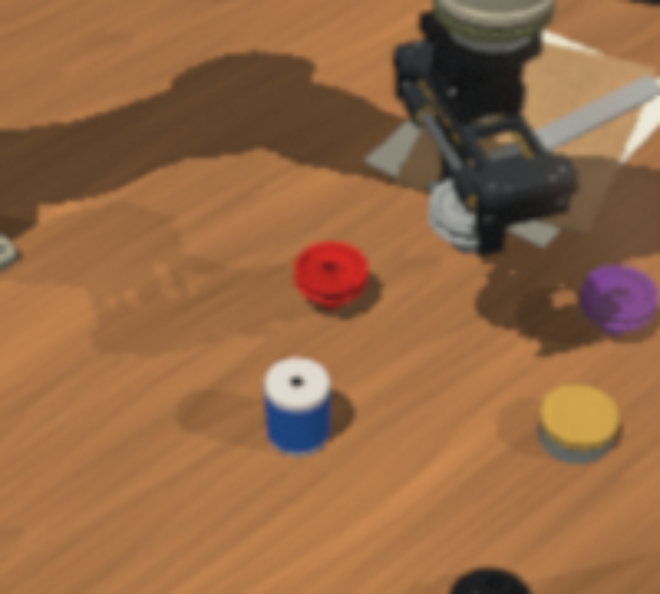

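>>> {"fn": "send_rows", "kwargs": {"commands": [[0.1, -0.4, 0, 0, 0, 0, 0.5], [0.2, -0.75, 0, 0, 0, 0, 0.5], [0.2, -0.75, 0, 0, 0, 0, 0.5], [0.2, -0.75, 0, 0, 0, 0, 0.5], [0.2, -0.75, 0, 0, 0, 0, 0.5], [0.2, -0.75, 0, 0, 0, 0, 0.5], [0.2, -0.75, 0, 0, 0, 0, 0.5], [0.2, -0.75, 0, 0, 0, 0, 0.5], [0.2, -0.75, 0, 0, 0, 0, 0.5], [0.2, -0.75, 0, 0, 0, 0, 0.5]]}}

```text
time: 18.02
ee_pos: [0.5207, 0.1095, 0.1133]
eef_rot: [0.833, 0.554, -0.009, -0.001]
ft_force: [0.6, 0.3, -1.3]
width: 0.0671
```

Run:
```python
from h import *
go([.592,-.1215,.12],-23.1)
```

```text
pos [0.5207 0.1095 0.1133] shift mm [  71.3 -231.     6.7] units [ 2.38 -7.7   0.22]
rot deg [ 0.49 -0.87 -0.37] units [ 0.1  -0.17 -0.07]
F [ 0.6  0.3 -1.3] w 0.0671 t 18.0167
```

>>> {"fn": "send_rows", "kwargs": {"commands": [[0.2, -0.7, 0.1, 0.1, -0.17, -0.07, 0.5], [0.23, -0.7, 0.1, 0, 0, 0, 0.5], [0.23, -0.7, 0.1, 0, 0, 0, 0.5], [0.23, -0.7, 0.1, 0, 0, 0, 0.5], [0.23, -0.7, 0.1, 0, 0, 0, 0.5], [0.23, -0.7, 0.1, 0, 0, 0, 0.5], [0.23, -0.7, 0.1, 0, 0, 0, 0.5], [0.23, -0.6, 0, 0, 0, 0, 0.5], [0, -0.3, 0, 0, 0, 0, 0.5], [0, 0, 0, 0, 0, 0, 0.5]]}}

```text
time: 18.85
ee_pos: [0.5662, -0.0918, 0.125]
eef_rot: [0.838, 0.545, -0.01, -0.002]
ft_force: [-0.1, -0.4, -1.2]
width: 0.0675
```

Run:
```python
from h import *
go([.592,-.1215,.08],-23.1)
```

```text
pos [ 0.5662 -0.0918  0.125 ] shift mm [ 25.8 -29.7 -45. ] units [ 0.86 -0.99 -1.5 ]
rot deg [ 0.43 -1.03  0.83] units [ 0.09 -0.21  0.17]
F [-0.1 -0.4 -1.2] w 0.0675 t 18.85
```

>>> {"fn": "send_rows", "kwargs": {"commands": [[0.43, -0.49, 0, 0.05, -0.1, 0.08, 0.5], [0.43, -0.49, 0, 0.04, -0.1, 0.08, 0.5], [0, 0, 0, 0, 0, 0, 0.5], [0, 0, 0, 0, 0, 0, 0.5], [0, 0, 0, 0, 0, 0, 0.5]]}}

```text
time: 19.27
ee_pos: [0.5886, -0.1192, 0.1213]
eef_rot: [0.834, 0.552, -0.002, -0.003]
ft_force: [-0.1, 0.0, -0.8]
width: 0.0672
```

Run:
```python
from h import *
go([.592,-.1215,.08],-23.1)
```

```text
pos [ 0.5886 -0.1192  0.1213] shift mm [  3.4  -2.3 -41.3] units [ 0.11 -0.08 -1.38]
rot deg [-0.18 -0.42 -0.06] units [-0.04 -0.08 -0.01]
F [-0.1  0.  -0.8] w 0.0672 t 19.2667
```

>>> {"fn": "send_rows", "kwargs": {"commands": [[0.11, -0.08, -0.15, -0.04, -0.08, -0.01, 0.5], [0, 0, -0.3, 0, 0, 0, 0.5], [0, 0, -0.3, 0, 0, 0, 0.5], [0, 0, -0.2, 0, 0, 0, 0.5], [0, 0, 0, 0, 0, 0, 0.5], [0, 0, 0, 0, 0, 0, 0.5]]}}

```text
time: 19.77
ee_pos: [0.5902, -0.1168, 0.0882]
eef_rot: [0.833, 0.553, -0.001, -0.001]
ft_force: [-0.1, -0.4, -1.2]
width: 0.0673
```

Run:
```python
from h import *
import pickle
go([.592,-.1215,.08],-23.1)
pickle.dump(r.read_state(),open("w16.pkl","wb"))
cv2.imwrite("pics/w16.png",r.camera("wrist"))
cv2.imwrite("pics/s16.png",cv2.resize(r.camera("scene")[220:340,130:280],None,fx=5,fy=5))
```

```text
pos [ 0.5902 -0.1168  0.0882] shift mm [ 1.8 -4.7 -8.2] units [ 0.06 -0.16 -0.27]
rot deg [-0.08 -0.15 -0.29] units [-0.02 -0.03 -0.06]
F [-0.1 -0.4 -1.2] w 0.0673 t 19.7667
```

View pics/w16.png

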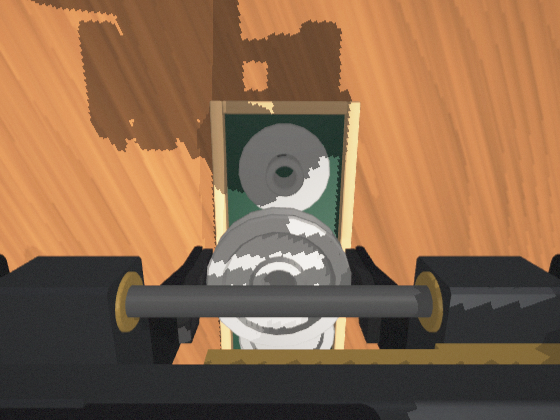

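View pics/s16.png

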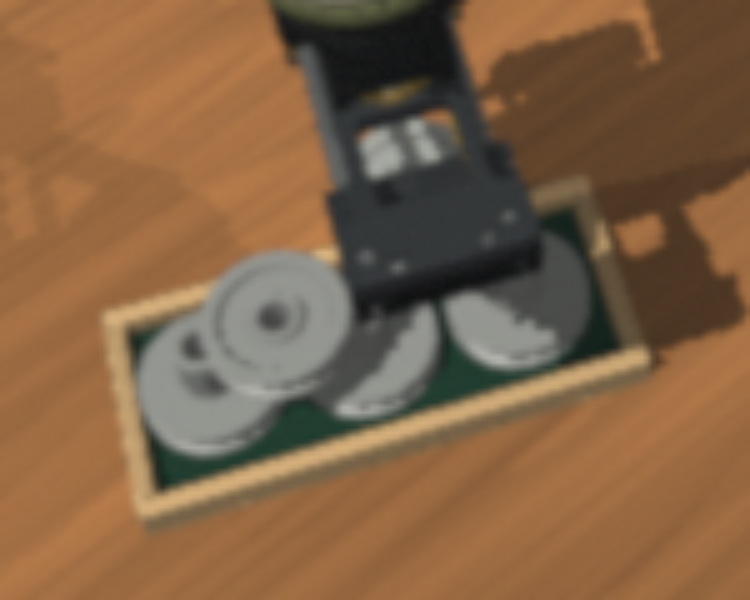

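Run:
```python
from h import *
import pickle
s=pickle.load(open("w16.pkl","rb"));print(wray((284.5,172),.052,s))
print("held rel",wray((279.5,279),.0882+.044,s)-s["ee_pos"])
```

```text
[ 0.60831863 -0.08265093  0.052     ]
held rel [0.00101526 0.001774   0.04397075]
```

>>> {"fn": "send_rows", "kwargs": {"commands": [[0.06, -0.14, -0.1, -0.02, -0.03, -0.06, 0.5], [0, 0, -0.2, 0, 0, 0, 0.5], [0, 0, 0, 0, 0, 0, 0.5], [0, 0, 0, 0, 0, 0, 0.5]]}}

```text
time: 20.2
ee_pos: [0.5932, -0.1221, 0.0798]
eef_rot: [0.835, 0.551, 0.001, 0.001]
ft_force: [-0.0, -0.3, -2.2]
width: 0.0672
```

Run:
```python
from h import *
go([.592,-.1215,.06],-23.1)
```

```text
pos [ 0.5932 -0.1221  0.0798] shift mm [ -1.2   0.6 -19.8] units [-0.04  0.02 -0.66]
rot deg [0.05 0.16 0.08] units [0.01 0.03 0.02]
F [-0.  -0.3 -2.2] w 0.0672 t 20.2
```

>>> {"fn": "send_rows", "kwargs": {"commands": [[-0.03, 0.05, -0.15, 0.01, 0.03, 0.02, 0.5], [0, 0, -0.2, 0, 0, 0, 0.5], [0, 0, -0.2, 0, 0, 0, 0.5], [0, 0, 0, 0, 0, 0, 0.5], [0, 0, 0, 0, 0, 0, 0.5]]}}

```text
time: 20.62
ee_pos: [0.5921, -0.1204, 0.0614]
eef_rot: [0.834, 0.551, -0.0, -0.0]
ft_force: [0.7, 0.0, -2.6]
width: 0.0673
```

Run:
```python
from h import *
go([.5925,-.1205,.04],-23.1)
cv2.imwrite("pics/w17.png",r.camera("wrist"))
cv2.imwrite("pics/s17.png",cv2.resize(r.camera("scene")[220:340,130:280],None,fx=5,fy=5))
```

```text
pos [ 0.5921 -0.1204  0.0614] shift mm [  0.4  -0.1 -21.4] units [ 0.01 -0.   -0.71]
rot deg [-0.01 -0.02 -0.03] units [-0.   -0.   -0.01]
F [ 0.7  0.  -2.6] w 0.0673 t 20.6167
```

View pics/w17.png

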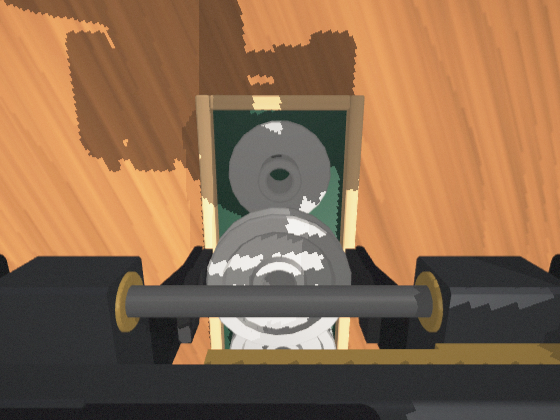

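View pics/s17.png

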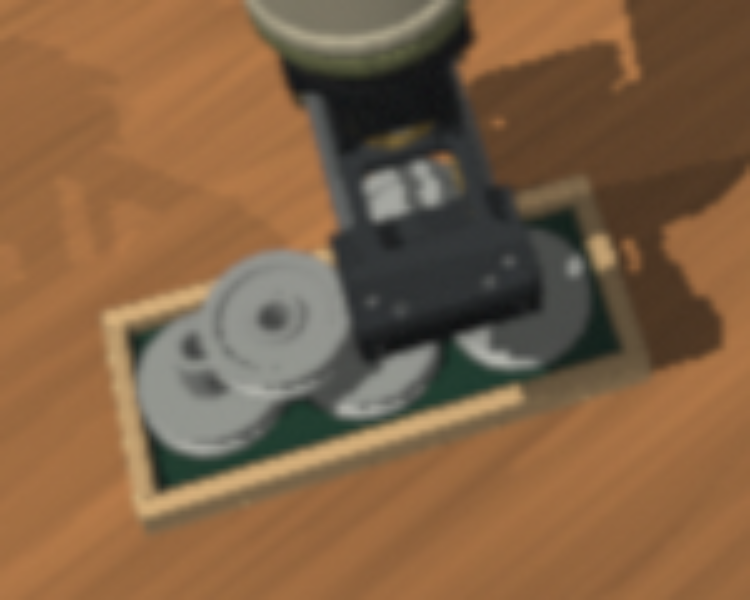

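>>> {"fn": "send_rows", "kwargs": {"commands": [[0.01, 0, -0.2, 0, 0, 0, 0.5], [0, 0, -0.2, 0, 0, 0, 0.5], [0, 0, -0.1, 0, 0, 0, 0.5], [0, 0, 0, 0, 0, 0, 0.5], [0, 0, 0, 0, 0, 0, 0.5]]}}

```text
time: 21.13
ee_pos: [0.5928, -0.1204, 0.0453]
eef_rot: [0.834, 0.551, 0.0, 0.0]
ft_force: [0.1, -0.4, -0.7]
width: 0.0671
```

Run:
```python
from h import *
import pickle
go([.5925,-.1205,.024],-23.1)
pickle.dump(r.read_state(),open("w18.pkl","wb"))
cv2.imwrite("pics/w18.png",r.camera("wrist"))
```

```text
pos [ 0.5928 -0.1204  0.0453] shift mm [ -0.3  -0.1 -21.3] units [-0.01 -0.   -0.71]
rot deg [-0.02  0.03 -0.04] units [-0.    0.01 -0.01]
F [ 0.1 -0.4 -0.7] w 0.0671 t 21.1333
```

View pics/w18.png

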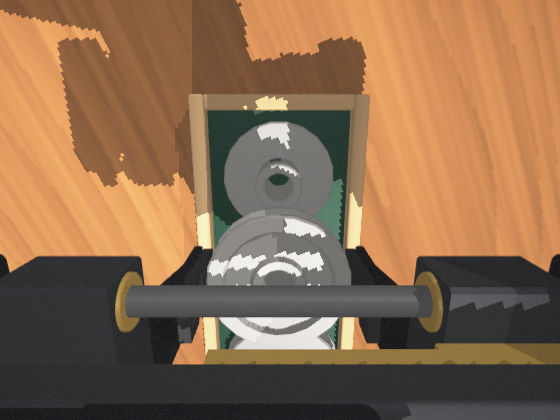

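Run:
```python
from h import *
import pickle
s=pickle.load(open("w18.pkl","rb"));u=wray((278.5,182),.052,s);print(u, np.linalg.norm(u[:2]-s["ee_pos"][:2]-[.001,.0017]))
```

```text
[ 0.60814879 -0.08327718  0.052     ] 0.03819525593833366
```

>>> {"fn": "send_rows", "kwargs": {"commands": [[0, 0, -0.15, 0, 0, 0, 0.5], [0, 0, -0.15, 0, 0, 0, 0.5], [0, 0, -0.1, 0, 0, 0, 0.5], [0, 0, 0, 0, 0, 0, 0.5], [0, 0, 0, 0, 0, 0, 0.5]]}}

```text
time: 21.6
ee_pos: [0.5929, -0.1204, 0.0322]
eef_rot: [0.834, 0.551, 0.0, 0.0]
ft_force: [0.4, -0.8, -1.9]
width: 0.0678
```

Run:
```python
from h import *
go([.5925,-.1205,.024],-23.1)
```

```text
pos [ 0.5929 -0.1204  0.0322] shift mm [-0.4 -0.1 -8.2] units [-0.01 -0.   -0.27]
rot deg [-0.02  0.05 -0.04] units [-0.    0.01 -0.01]
F [ 0.4 -0.8 -1.9] w 0.0678 t 21.6
```

>>> {"fn": "send_rows", "kwargs": {"commands": [[0, 0, -0.13, 0, 0, 0, 0.5], [0, 0, -0.1, 0, 0, 0, 0.5], [0, 0, 0, 0, 0, 0, 0.5], [0, 0, 0, 0, 0, 0, 0.5]]}}

```text
time: 21.93
ee_pos: [0.593, -0.1204, 0.0247]
eef_rot: [0.834, 0.551, 0.0, 0.0]
ft_force: [-0.6, 1.0, -2.1]
width: 0.0673
```

>>> {"fn": "send_rows", "kwargs": {"commands": [[0, 0, -0.05, 0, 0, 0, 0.5], [0, 0, 0, 0, 0, 0, 0.5], [0, 0, 0, 0, 0, 0, 0.5]]}}

```text
time: 22.18
ee_pos: [0.5935, -0.1205, 0.0243]
eef_rot: [0.834, 0.551, 0.001, 0.0]
ft_force: [0.8, 0.1, -1.7]
width: 0.0677
```

>>> {"fn": "send_rows", "kwargs": {"commands": [[0, 0, 0, 0, 0, 0, -0.6], [0, 0, 0, 0, 0, 0, -0.7], [0, 0, 0, 0, 0, 0, -0.9], [0, 0, 0, 0, 0, 0, -1], [0, 0, 0, 0, 0, 0, -1], [0, 0, 0, 0, 0, 0, -1], [0, 0, 0, 0, 0, 0, -1]]}}

```text
time: 22.77
ee_pos: [0.5944, -0.1207, 0.0249]
eef_rot: [0.834, 0.551, 0.002, 0.001]
ft_force: [0.1, 1.2, -0.3]
width: 0.0863
```

Run:
```python
from h import *
go([.592,-.1215,.024],-23.1)
cv2.imwrite("pics/w19.png",r.camera("wrist"))
```

```text
pos [ 0.5944 -0.1207  0.0249] shift mm [-2.4 -0.8 -0.9] units [-0.08 -0.03 -0.03]
rot deg [-0.01  0.23 -0.03] units [-0.    0.05 -0.01]
F [ 0.1  1.2 -0.3] w 0.0863 t 22.7667
```

View pics/w19.png

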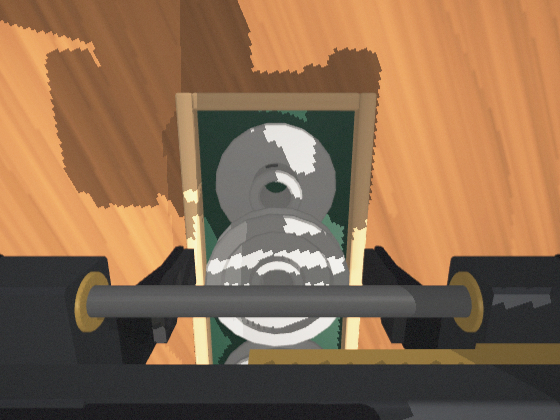

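Released: it stayed in place, its rim over the `up_loose` hub at (276,187), and the jaws are clear on both sides. Now I retreat upward and correct for sideways drift.

>>> {"fn": "send_rows", "kwargs": {"commands": [[-0.04, 0, 0.2, 0, 0.05, 0, -1], [0, 0, 0.3, 0, 0, 0, -1], [0, 0, 0.4, 0, 0, 0, -1], [0, 0, 0.5, 0, 0, 0, -1], [0, 0, 0.6, 0, 0, 0, -1], [0, 0, 0.6, 0, 0, 0, -1], [0, 0, 0.6, 0, 0, 0, -1], [0, 0, 0.6, 0, 0, 0, -1], [0, 0, 0.6, 0, 0, 0, -1]]}}

```text
time: 23.57
ee_pos: [0.5906, -0.1211, 0.1674]
eef_rot: [0.835, 0.551, -0.001, -0.001]
ft_force: [-0.3, -0.2, -0.2]
width: 0.0871
```

>>> {"fn": "send_rows", "kwargs": {"commands": [[-0.3, 0.8, 0.5, 0, 0, 0, -1], [-0.3, 0.8, 0.5, 0, 0, 0, -1], [-0.3, 0.8, 0.3, 0, 0, 0, -1], [-0.3, 0.8, 0, 0, 0, 0, -1], [-0.3, 0.8, 0, 0, 0, 0, -1], [-0.3, 0.8, 0, 0, 0, 0, -1], [-0.3, 0.8, 0, 0, 0, 0, -1], [-0.3, 0.8, 0, 0, 0, 0, -1], [0, 0.3, 0, 0, 0, 0, -1], [0, 0, 0, 0, 0, 0, -1]]}}

```text
time: 24.4
ee_pos: [0.5169, 0.0829, 0.229]
eef_rot: [0.837, 0.547, 0.009, 0.004]
ft_force: [-0.2, -0.4, -0.1]
width: 0.087
```

Run:
```python
from h import *
s=r.camera("scene");t=r.camera("top");cv2.imwrite("pics/s20f.png",s);cv2.imwrite("pics/t20f.png",t)
cv2.imwrite("pics/s20.png",cv2.resize(s[240:335,135:275],None,fx=5.5,fy=5.5))
cv2.imwrite("pics/t20.png",cv2.resize(t[150:250,305:435],None,fx=6,fy=6))
```

```text
(no output)
```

View pics/s20.png

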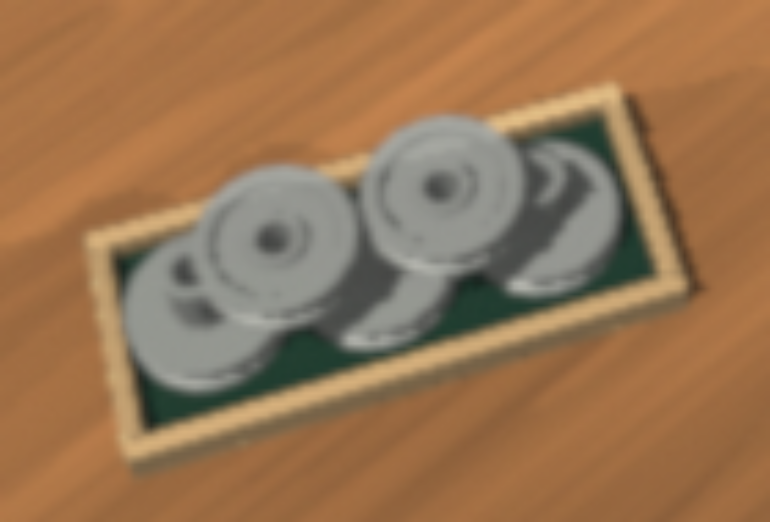

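View pics/t20.png

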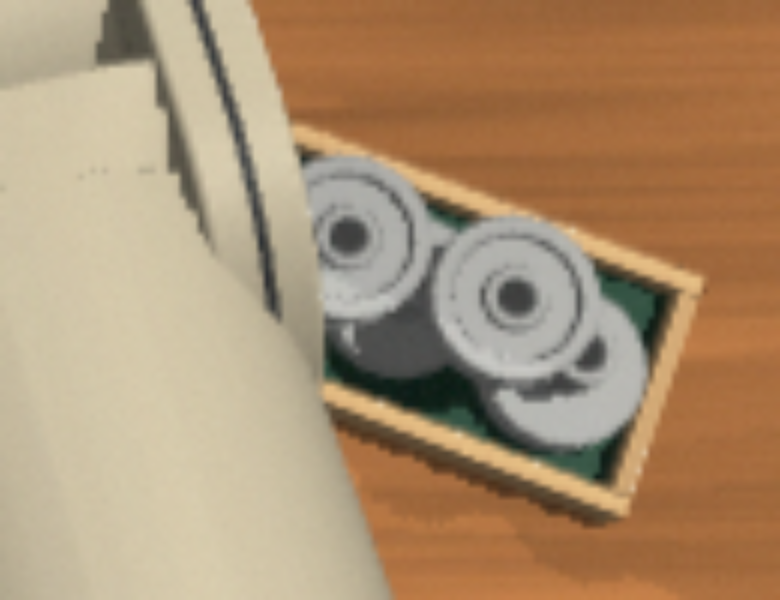

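View pics/s20f.png

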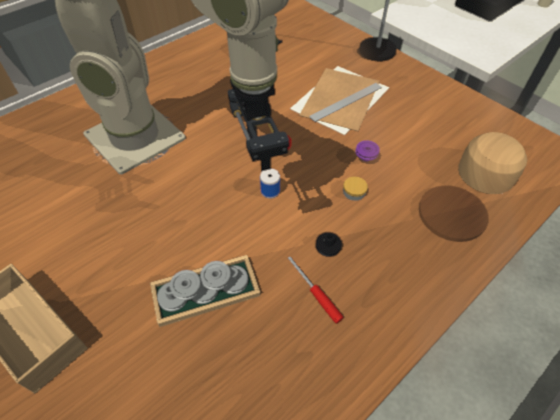

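Run:
```python
from h import *
tr=np.array([.5772,-.1516]);yd=np.array([.3945,.919]);xd=np.array([.919,-.3945])
f=lambda n,p,k,o,z:ray(n,np.array(p)/k+np.array(o),z)[:2]
for nm,n,p,z in(("dl","t",(348,236),.068),("dp","t",(516,297),.068),("dl","s",(441,186),.068),("dp","s",(274,238),.068),("up rim","s",(548,215),.024)):
    w=f("top",p,6,(305,150),z) if n=="t" else f("scene",p,5.5,(135,240),z)
    q=w-tr;print(nm,n,w.round(4),"tray",(q@xd).round(4),(q@yd).round(4))
```

```text
dl t [ 0.591  -0.1229] tray 0.0014 0.0319
dp t [ 0.5647 -0.1877] tray 0.0027 -0.0381
dl s [ 0.5938 -0.1229] tray 0.004 0.033
dp s [ 0.5677 -0.1875] tray 0.0055 -0.0367
up rim s [ 0.6128 -0.0863] tray 0.007 0.074
```

```bash
python3 -c "
from bench import r
print(r.close_job())"
```

```text
the job is handed in; nothing more can be done
None
```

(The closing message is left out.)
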